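Post the beeswax into its dust-tight keeper

TASK

Put the beeswax block away in the plywood wax keeper so that grit stays off it: stand the block on edge in the metal mouth on the keeper's lid, feeling gently for the opening because the mouthpiece slides along the lid, then press the block down with the fingers right through the sprung flap until it drops inside, and draw back so that the flap closes fully behind it. Wax bruises and the mouthpiece bends, so never lean hard on either, and leave the thread spool, the dish and the tape measure where they are.

Things in the scene. Friction and masses are not known exactly. Their poses are not given: they have to be found in the camera images.
- wax: yellow beeswax block, 36 x 58 x 20 mm, about 80 g, standing on a long narrow edge (36 mm tall, 20 mm thick) on the bench. Its own x axis runs along the 36 mm side (upright at the start), y along the 58 mm length, z through the thickness. Origin in the middle of one 36 x 58 face: the block's centre lies 10 mm from it along own +z
- keeper: closed plywood box with a wooden lid, fixed to the bench, 186 mm long (own x), 106 mm wide (own y), lid top 100 mm above the bench; inside 164 x 84 mm. Origin at the centre of its underside, z up. Pressure of wax or fingers on it (mouthpiece and flap included) must stay below 40 N, so touch it slowly
- lid_middle (a point): point 112 mm above the keeper's origin, at the rim height of the steel mouthpiece's collar (12 mm tall, walls 5 mm) on the lid. Opening: 62 mm along keeper x, 28 mm along y, centred on keeper y = 0; along x the mouthpiece was slid to anywhere within 20 mm either way of this point. Where it sits is NOT reported: feel (or see) it. It is stiff and stays. Closed fingers up to 24 x 50 mm fit in
- flap (a joint): swing in rad of the 3 mm metal flap 12 mm below the rim: 0 closed, up to 1.5 pushed down into the box; hinged along the opening's +y long edge, free edge 40 mm below the rim when hanging. Its spring carries the block's weight and pinches it in passing: press (about 10 N at most) until the block's top is about 40 mm below the rim and it drops; the spring then shuts the flap
- spool: brown thread spool standing upright, flanges 40 mm across, 55 mm tall; origin under it, 10 mm off its axis; leave alone
- dish: shallow metal dish of rivets, 71 mm across, 16 mm tall; origin at the centre of its underside; leave alone
- tape: pocket tape measure, 32 x 83 x 68 mm, standing; origin under its case; leave alone
There are look-alikes about, which are no part of the job. Leave any blue look-alike of the wax alone.

How it is judged:
On the way, in this order (a step that is already met when the one before it is completed fails the run):
1. the wax is picked up (its origin above 80 mm) (height (world z) of wax above 0.08 m), for 0.1 s.
2. the fingers press the wax through the flap, which is swung open by more than 0.8 rad (value of joint flap above 0.8 rad and contact force between the fingers and wax above 0.5 N), for 0.04 s.
At the end, for the whole second after the job is handed in: The wax lies at rest inside the keeper, below the flap (its origin less than 62 mm above the keeper's underside and between the walls), and the flap has closed again (less than 0.08 rad) (value of joint flap below 0.08 rad and z of wax in the frame of keeper between 0 and 0.062 m and x of wax in the frame of keeper between -0.084 and 0.084 m and y of wax in the frame of keeper between -0.044 and 0.044 m and linear speed of wax below 0.03 m/s); the robot touches nothing.
It fails at once if the wax is pressed on the keeper, its mouthpiece or flap with more than 40 N (contact force between wax and keeper above 40 N).
It fails at once if the fingers press on the keeper, its mouthpiece or flap with more than 40 N (contact force between the fingers and keeper above 40 N).
It fails at once if the thread spool, the dish or the tape measure is moved by more than 20 mm (distance of any of spool, dish, tape from where it was at the start of the episode above 0.02 m).
It also fails if it takes over 72 s, if anything falls off the work surface, if the arm or the gripper's body presses on something with over 40 N, if the wrist force passes 120 N, or if a joint passes its speed limit or range.

ROBOT

A 6-joint arm with a two-finger parallel gripper is mounted at the origin on a cart in front of the work surface, level with it; the furniture and walls round the work are solid. World frame = base frame: x ahead of the robot, y to its left, z up, the work surface at z = 0. Lengths are in m, angles in rad, forces in N, time in s.
With the tool pointing down it reaches from about 0.25 to 0.725 m from the base axis. Payload 4 kg.
Tool frame: the origin (TCP) lies on the centre line of the jaws, within the pads' length; the fingertips stand 11 mm ahead of it and the grasp point (between the pads) lies 8 mm behind it; z points along the fingers, x is the direction in which the jaws open and shut, and the axes are right-handed (so a half turn about z gives the same grasp; the last joint's range is limited). The gripper opens to 85 mm and grips with 20 to 120 N. Pads are 22 mm wide; open, the fingers measure 114 mm over their backs; the gripper's body (76 mm by 85 mm) begins 54 mm behind the grasp point. The pads swing forward as they close: fully open they stand 13 mm farther back than shut.
Start: joints at [-1.125, 0.241, 0.005, 1.335, 0, 1.571], TCP at [0.216, -0.451, 0.242] pointing down, gripper open.
Joint ranges: [-2.72, 2.72], [-1.05, 1.87], [-1.09, 1.28], [-1.99, 2.15], [-1.42, 1.44], [-3.14, 3.14]. Speed limits (rad/s): [2.79, 2.79, 3.14, 3.14, 3.14, 3.14].

INTERFACE

Orientations are given as a unit quaternion [x, y, z, w].
In Python, from workcell import bot, viewer, order gives the robot as it stands. The module is installed in compiled form; this text tells all that it offers.
- The arm moves only by the tool send_rows, never from a script. Its argument "increments" is a list that holds one entry, the list of rows, each a list of 4 numbers: the shift along the tool's x, y, z in m, then the turn about the tool's z in degrees. A call has exactly 8 rows; each row shifts and turns the pose as measured when the row begins, along the tool's axes as they then stand; what a row does not reach is not made up. A row lasts 1/10 s, in which the tool goes at most 50 mm and 8.59 degrees, less where a joint would pass 70% of its speed; a pose out of reach is approached as far as the arm can. A call is refused whole if a number of a shift passes 0.05 or a number of a turn 8.59, either way. A call with a gripper value outside its range is refused whole. "hand" is the closure, from -1 (fully open) to 1 (shut), so that 0 is half open, set as the call begins (left out, the last holds). The fingers move at their own pace and stop on an object; the grip force is fixed at half the most. Time passes only in rows, so rows that do not move let the fingers close, or fill a call up. It gives the time, the measured TCP pose, the force and the opening at its end, in the units of the state.
- bot.get_obs(): the state, without advancing time (a new reading comes with each control period).
- viewer.camera(name): name is "side" or "top" or "wrist"; returns a dict with "image" (400x640x3 uint8, red, green, blue), "range_z" (400x640 float32, m along the optical axis (not along the pixel's ray), 0 where there is no reading), "camera_matrix" (3x3 intrinsics, pixels), "eye" and "rotation" of the camera in the world. Camera axes: x right, y down, z forward; pixel columns grow to the right and rows downward; lengths in m; the calibration is good to about 2 mm. A picture is of the moment at which its call begins.
- order.job_done(): hands the job in, once; it reports no verdict.
The state is a dict: "clock": time; "joint_pos": joint angles; "joint_vel": joint speeds; "tau": joint torques, N m; "eef_pos": TCP position; "tool_rot": TCP orientation; "ft_force": force on the tool from outside, world axes, zero at the start; "ft_torque": the same for the moment, N m; "grip_width": finger opening in m.
Only numpy, scipy, OpenCV 4.12 (cv2) and the standard library are available. Lean on these libraries where they do the work, as an engineer would, in place of code of your own. Each camera call takes 0.05 s, during which the arm holds its last target.

## Working session

There is one attempt and no reset: what is moved stays moved. The work goes in short steps, Python scripts to look and compute and a tool call to move; the robot and the scene stay as the last step left them, time stands still between calls to the robot, and variables do not carry over. Pictures are saved under pics/ and viewed, and the job is handed in when it is done.

Besides the shell and the picture viewer there is one more tool, called after "Request:" in YAML: its name, and indented under it one key for each argument. send_rows: Moves the arm, as the interface text tells. Its arguments: {"type":"object","properties":{"increments":{"type":"array","items":{"type":"array","items":{"type":"array","items":{"type":"number"}}}},"hand":{"type":"number"}},"required":["increments"]}

```bash
mkdir -p pics; cat > h.py <<'E'
from workcell import bot, viewer, order
import numpy as np, cv2
def shot(n,f):
    c=viewer.camera(n); np.savez(f'pics/{f}.npz',**c); cv2.imwrite(f'pics/{f}.png',c['image'][:,:,::-1]); return c
def pts(c):
    z=c['range_z'];K=np.array(c['camera_matrix']);h,w=z.shape
    u,v=np.meshgrid(np.arange(w),np.arange(h))
    p=np.stack([(u-K[0,2])/K[0,0]*z,(v-K[1,2])/K[1,1]*z,z],-1)
    return p@np.array(c['rotation']).T+np.array(c['eye'])
E
python3 - <<'E'
from h import *
for n in('side','top','wrist'):
    c=shot(n,n+'0'); print(n,c['eye'],np.round(c['rotation'],3).tolist(),c['camera_matrix'][0])
print(bot.get_obs())
E
```

```text
side [ 0.06812586 -1.06535659  0.52805795] [0.814, -0.238, 0.151, -0.508] [497.08412538   0.         321.72654616]
top [ 0.4703208  -0.34248852  1.15325508] [0.711, -0.703, 0.025, -0.019] [450.93513255   0.         318.77551035]
wrist [ 0.28130778 -0.41904789  0.3732491 ] [0.837, -0.528, -0.078, 0.122] [285.48343231   0.         318.99288229]
{'clock': 0.15, 'joint_pos': array([-1.12497700e+00,  2.41253023e-01,  4.02631086e-03,  1.33520696e+00,
        6.86979727e-06,  1.57077260e+00]), 'joint_vel': array([-0.00027101, -0.0022338 ,  0.00368542, -0.00014715,  0.00059362,
        0.00043773]), 'tau': array([ 2.03383213e-03, -3.72635436e+01,  2.52638322e+01,  1.23833364e-02,
        1.20572217e-04,  6.75278926e-06]), 'eef_pos': array([ 0.21539873, -0.4507059 ,  0.2416081 ]), 'tool_rot': array([ 8.45936674e-01, -5.33282732e-01, -6.90702032e-04, -4.39505461e-04]), 'ft_force': array([ 0.05065745, -0.64809473,  0.47629149]), 'ft_torque': array([ 0.00146506, -0.01961683, -0.00307658]), 'grip_width': 0.08538884869342178}
```

```bash
python3 - <<'E'
s=open('h.py').read().replace("np.array(c['rotation']).T","R.from_quat(c['rotation']).as_matrix().T").replace("import numpy","from scipy.spatial.transform import Rotation as R\nimport numpy")
open('h.py','w').write(s)
E
```

```text
(no output)
```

View pics/top0.png

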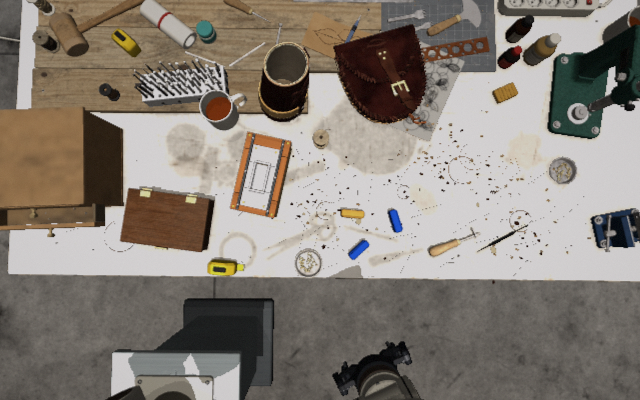

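View pics/side0.png

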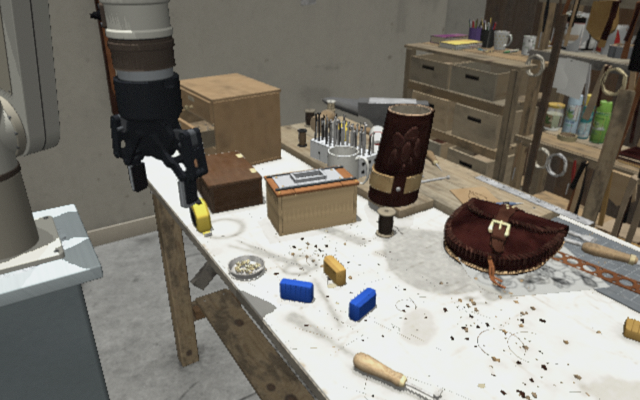

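View pics/wrist0.png

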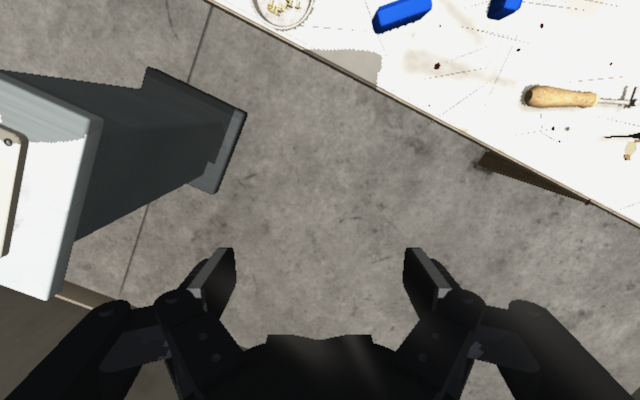

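The top view shows the wax at about (352,213), with blue blocks at (395,220) and (358,249). The keeper is at (262,175) with its mouthpiece near (262,178), the spool at (320,138), the dish at (308,263) and the tape at (223,268).

```bash
python3 - <<'E'
from h import *
c=dict(np.load('pics/top0.npz'));P=pts(c)
hsv=cv2.cvtColor(c['image'],cv2.COLOR_RGB2HSV)
def rect(m,n):
    q=P[m]; r=cv2.minAreaRect((q[:,:2]*1000).astype(np.float32)); print(n,m.sum(),np.round(q.min(0),3),np.round(q.max(0),3),'rect mm',np.round(r[0],1),np.round(r[1],1),round(r[2],1),'med z',np.median(q[:,2]).round(4))
def box(u0,u1,v0,v1):
    b=np.zeros((400,640),bool);b[v0:v1,u0:u1]=1;return b
w=box(335,370,200,228)
rect(w&(P[...,2]>.03)&(P[...,2]<.05)&(hsv[...,1]>100),'wax top')
k=box(225,300,125,225)
rect(k&(P[...,2]>.09)&(P[...,2]<.125),'lid')
rect(k&(P[...,2]>.106)&(P[...,2]<.118),'collar')
for n,b in(('spool',(305,335,125,155)),('dish',(290,326,245,280)),('tape',(205,245,256,280)),('case',(115,215,180,255)),('cyl',(255,315,35,125)),('blue1',(383,408,205,235)),('blue2',(345,372,237,262))): 
    m=box(*b)&(P[...,2]>.01); rect(m,n)
cv2.imwrite('pics/k0.png',cv2.resize(c['image'][120:230,220:380,::-1],None,fx=5,fy=5,interpolation=cv2.INTER_NEAREST))
z=P[...,2]
for v in range(150,212,4): print(v,np.round(z[v,232:292:3]*1000).astype(int))
E
```

```text
wax top 174 [ 0.49  -0.463  0.03 ] [ 0.512 -0.407  0.045] rect mm [ 501.9 -434.9] [55.7 19.5] 85.5 med z 0.0362
lid 3554 [ 0.489 -0.282  0.094] [ 0.689 -0.144  0.118] rect mm [ 589.8 -213.1] [106.5 186.3] 78.3 med z 0.1032
collar 698 [ 0.493 -0.276  0.106] [ 0.685 -0.146  0.118] rect mm [ 589.6 -212.3] [ 99.8 181.8] 78.7 med z 0.1077
spool 219 [ 0.47  -0.373  0.019] [ 0.708 -0.336  1.153] rect mm [ 589.2 -356. ] [237.3  37. ] 0.8 med z 0.0563
dish 234 [ 0.342 -0.36   0.01 ] [ 0.47  -0.292  1.153] rect mm [ 402.7 -320.9] [123.8  69.4] 11.6 med z 0.014
tape 435 [ 0.348 -0.342  0.01 ] [ 0.47  -0.082  1.153] rect mm [ 401.1 -217. ] [ 50.1 282.2] 18.8 med z 0.0575
case 4970 [ 0.407 -0.342  0.01 ] [0.58  0.152 1.153] rect mm [463.9 -84.8] [504.2 142. ] 79.4 med z 0.0748
cyl 4638 [ 0.47  -0.342  0.01 ] [ 0.96  -0.184  1.153] rect mm [ 714.7 -263.2] [491.  151.5] 0.8 med z 0.1168
blue1 215 [ 0.457 -0.56   0.012] [ 0.514 -0.342  1.153] rect mm [ 491.2 -452.7] [217.   56.4] 86.2 med z 0.0356
blue2 207 [ 0.389 -0.475  0.012] [ 0.47  -0.342  1.153] rect mm [ 448.2 -410.8] [132.   56.5] 48.9 med 
[... 740 characters left out ...]
9 105 106 103 114 100  96 101 103 114 105 106 105 100 100  19
   1  -2]
186 [  1 100  98 105 104 107 114 101 103  99 100 109 108 102 102 102  98  -4
   4   6]
190 [   0  103   98  106  105  104  111  114  113  111 1153  107  108  105
   98   98   47   -3    0    0]
194 [  1 101 105 101 103 102 103 105 103 105 103 104 103 107 102 105  29  -4
   5  -2]
198 [103 101 107 104 105 103 105 102 101 107 107 105 105 103  98 102   7   5
   4  -1]
202 [101 100 107 105 100 107 104 102 108 104 105 105 107 101 100  60   0   2
   3   1]
206 [101  97 101 101 102  98 104 107 103 107 107 104 105 102 100  37   6   0
  -5   0]
210 [  7   1  -1 100 105 104 101 100  99 101 103 104 108 102 100  13   2  -1
   3   7]
```

View pics/k0.png

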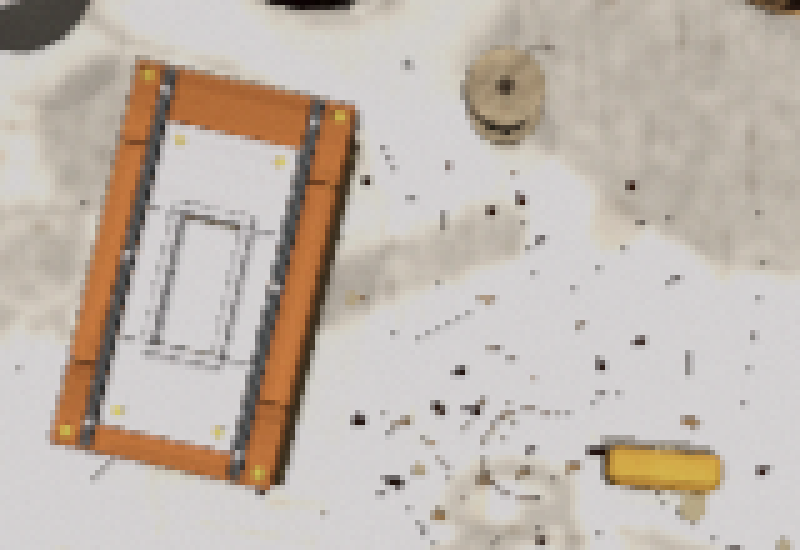

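```bash
cat >> h.py <<'E'
def state():
    o=bot.get_obs();M=R.from_quat(o['tool_rot']).as_matrix();return o,M
def go(x=None,y=None,z=None,yaw=None):
    o,M=state();p=np.array(o['eef_pos']);t=np.array([p[0] if x is None else x,p[1] if y is None else y,p[2] if z is None else z])
    a=np.degrees(np.arctan2(M[1,0],M[0,0]))
    print('t',round(o['clock'],2),'pos',p.round(4),'yaw',a.round(2),'F',np.round(o['ft_force'],1),'w',round(o['grip_width'],4))
    if yaw is not None: 
        print('turn deg (tool z)',round(-((yaw-a+180)%360-180),2)); b=np.radians(yaw)
        M=np.array([[np.cos(b),np.sin(b),0],[np.sin(b),-np.cos(b),0],[0,0,-1]])
    print('shift after turn mm',((M.T@(t-p))*1000).round(1))
E
python3 -c "
from h import *
go(.502,-.435,.2,-4.5)"
```

```text
t 0.15 pos [ 0.2154 -0.4507  0.2416] yaw -64.46 F [ 0.1 -0.6  0.5] w 0.0854
turn deg (tool z) -59.96
shift after turn mm [284.5 -38.1  41.6]
```

Request:
send_rows:
  increments:
    - [[0,0,0,-8.5],[0,0,0,-8.5],[0,0,0,-8.5],[0,0,0,-8.5],[0,0,0,-8.5],[0,0,0,-8.5],[0,0,0,-8.5],[0,0,0,-0.5]]

```text
clock: 0.95
eef_pos: [0.2145, -0.4487, 0.2383]
tool_rot: [1.0, -0.031, -0.002, -0.004]
ft_force: [-0.8, 0.1, 0.2]
grip_width: 0.0851
```

```bash
python3 -c "
from h import *
go(.502,-.435,.2,-4.5)"
```

```text
t 0.95 pos [ 0.2145 -0.4487  0.2383] yaw -3.51 F [-0.8  0.1  0.2] w 0.0851
turn deg (tool z) 0.99
shift after turn mm [285.6 -36.2  38.3]
```

Request:
send_rows:
  increments:
    - [[0.036,-0.0045,0.004,1],[0.036,-0.0045,0.004,0],[0.036,-0.0045,0.004,0],[0.036,-0.0045,0.004,0],[0.036,-0.0045,0.004,0],[0.036,-0.0045,0.004,0],[0.036,-0.0045,0.004,0],[0.036,-0.0045,0.004,0]]

```text
clock: 1.75
eef_pos: [0.5094, -0.4395, 0.2028]
tool_rot: [0.998, -0.057, -0.004, -0.004]
ft_force: [-0.3, -0.4, -0.0]
grip_width: 0.0854
```

```bash
python3 -c "
from h import *
go(.502,-.435,.2,-4.5)
c=shot('wrist','w1');c=shot('top','t1')
o,M=state();print(M.round(4))"
```

```text
t 1.75 pos [ 0.5094 -0.4395  0.2028] yaw -6.57 F [-0.3 -0.4 -0. ] w 0.0854
turn deg (tool z) -2.07
shift after turn mm [-7.7 -3.9  2.8]
[[ 0.994  -0.1095 -0.0077]
 [-0.1094 -0.9939  0.0108]
 [-0.0089 -0.0099 -0.9999]]
```

View pics/w1.png

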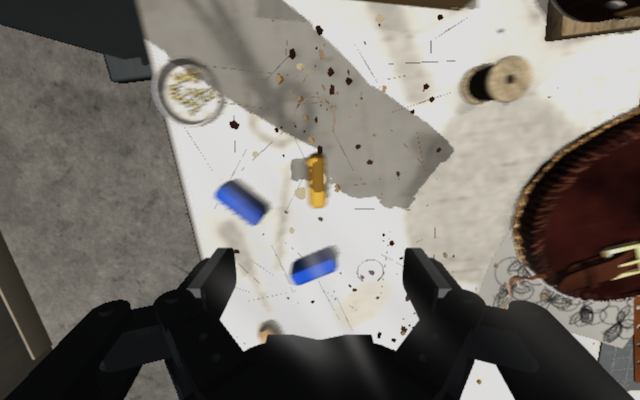

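The wrist view shows the wax at (316,180) between the jaws. It is slightly motion-blurred, so I'll measure in a fresh still frame.

```bash
cat >> h.py <<'E'
def ray(c,uv,z):
    K=np.array(c['camera_matrix']);uv=np.atleast_2d(uv).astype(float)
    d=np.c_[(uv[:,0]-K[0,2])/K[0,0],(uv[:,1]-K[1,2])/K[1,1],np.ones(len(uv))]@R.from_quat(c['rotation']).as_matrix().T
    e=np.array(c['eye']);return e+d*((z-e[2])/d[:,2])[:,None]
def ymask(c):
    hsv=cv2.cvtColor(c['image'],cv2.COLOR_RGB2HSV);return ((hsv[...,0]>15)&(hsv[...,0]<32)&(hsv[...,1]>130)&(hsv[...,2]>70))
def waxrect(c,near,r=.05):
    m=ymask(c);P=pts(c);m&=(np.hypot(P[...,0]-near[0],P[...,1]-near[1])<r)&(P[...,2]>.028)&(P[...,2]<.05)
    v,u=np.where(m);q=ray(c,np.c_[u,v],.036)[:,:2]*1000
    rr=cv2.minAreaRect(q.astype(np.float32));print('wax',m.sum(),np.round(rr[0],1),np.round(rr[1],1),round(rr[2],1),'z',np.median(P[m][:,2]).round(4))
E
python3 -c "
from h import *
c=shot('wrist','w2');waxrect(c,(.502,-.435))
c=shot('top','t2');waxrect(c,(.502,-.435));waxrect(dict(np.load('pics/top0.npz')),(.502,-.435))
go(.502,-.435,.2,-4.5)
P=pts(c);hsv=cv2.cvtColor(c['image'],cv2.COLOR_RGB2HSV);m=(hsv[...,0]>105)&(hsv[...,0]<130)&(hsv[...,1]>150)&(P[...,2]>.028)&(P[...,2]<.045)
n,l,s,k=cv2.connectedComponentsWithStats(m.astype(np.uint8))
for i in range(1,n):
  if s[i,4]>60: q=P[l==i];print('blue',q.min(0).round(3),q.max(0).round(3))
"
```

```text
wax 882 [ 502.7 -435. ] [57.2 18.7] 86.3 z 0.0355
wax 0 [0. 0.] [0. 0.] 0.0 z nan
wax 165 [ 501.4 -434.8] [55.7 18.8] 84.9 z 0.0363
t 1.95 pos [ 0.5084 -0.4391  0.2017] yaw -6.41 F [-1.5  0.3  0.5] w 0.0856
turn deg (tool z) -1.91
shift after turn mm [-6.7 -3.6  1.7]
  return _methods._mean(a, axis=axis, dtype=dtype,
  ret = ret.dtype.type(ret / rcount)
```

View pics/w2.png

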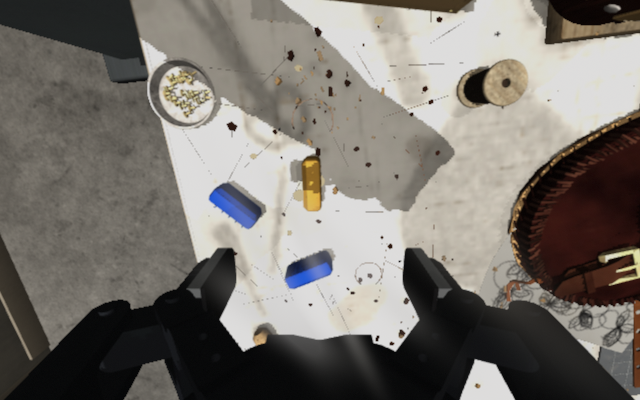

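The still view shows the wax at (312,183), with the blue blocks at (236,205) and (310,270). The jaws' closing line is clear if I narrow the opening first.

Request:
send_rows:
  increments:
    - [[-0.003,-0.002,0.01,-1.2],[-0.003,-0.002,0.01,-1.2],[0,0,0.02,0],[0,0,0.02,0],[0,0,0.02,0],[0,0,0.01,0],[0,0,0,0],[0,0,0,0]]
  hand: -0.2

```text
clock: 2.75
eef_pos: [0.493, -0.4377, 0.1159]
tool_rot: [0.999, -0.045, -0.003, -0.002]
ft_force: [0.1, 0.2, -0.0]
grip_width: 0.0513
```

```bash
python3 -c "
from h import *
go(.5025,-.435,.025,-4)
o,M=state();print(M.round(4))
c=shot('wrist','w3');waxrect(c,(.502,-.435));"
```

```text
t 2.75 pos [ 0.493  -0.4377  0.1159] yaw -5.14 F [ 0.1  0.2 -0. ] w 0.0513
turn deg (tool z) -1.14
shift after turn mm [ 9.3 -3.4 90.9]
[[ 0.9959 -0.0897 -0.0062]
 [-0.0897 -0.996   0.0046]
 [-0.0066 -0.004  -1.    ]]
wax 1304 [ 502.6 -434.3] [55.7 19.4] 86.3 z 0.0356
```

View pics/w3.png

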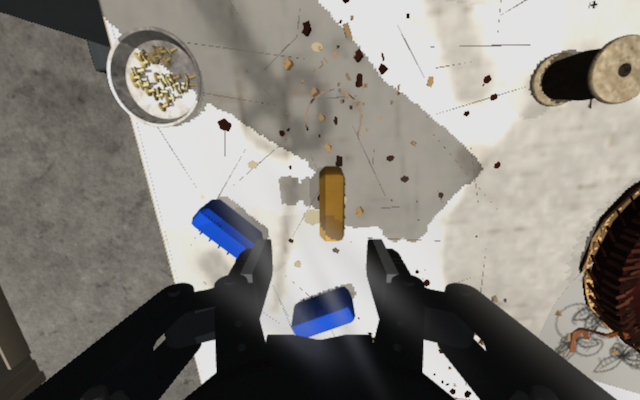

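The wax is at (332,203), ahead of the jaw gap at (318,255). I'll correct by 9 mm and then go down.

Request:
send_rows:
  increments:
    - [[0.003,-0.001,0.01,-0.6],[0.003,-0.001,0.01,0],[0.003,-0.001,0.01,0],[0,0,0.01,0],[0,0,0,0],[0,0,0,0],[0,0,0,0],[0,0,0,0]]

```text
clock: 3.6
eef_pos: [0.5044, -0.4358, 0.0745]
tool_rot: [0.999, -0.039, -0.002, -0.001]
ft_force: [1.3, -0.3, -0.7]
grip_width: 0.051
```

```bash
python3 -c "
from h import *
go(.5025,-.4347,.025,-4)
c=shot('wrist','w4');waxrect(c,(.502,-.435));"
```

```text
t 3.6 pos [ 0.5044 -0.4358  0.0745] yaw -4.47 F [ 1.3 -0.3 -0.7] w 0.051
turn deg (tool z) -0.47
shift after turn mm [-2.  -1.  49.5]
wax 1202 [ 503.2 -434.4] [56.2 18.9] 85.5 z 0.0355
```

View pics/w4.png

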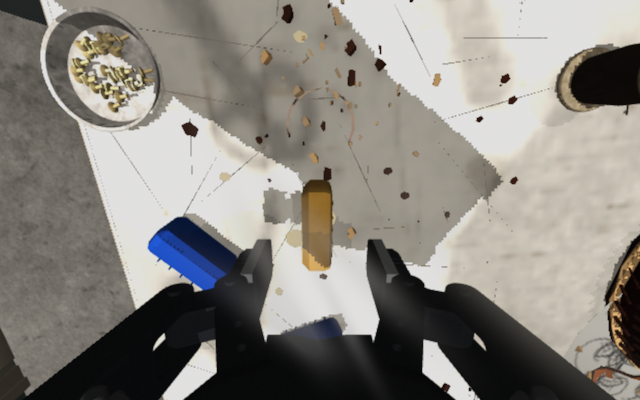

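```bash
python3 -c "
from h import *
c=dict(np.load('pics/w4.npz'));print(ray(c,[(240,258),(240,285),(186,216),(150,245)],.036).round(3))"
```

```text
[[ 0.45  -0.45   0.036]
 [ 0.447 -0.471  0.036]
 [ 0.421 -0.418  0.036]
 [ 0.393 -0.436  0.036]]
```

Request:
send_rows:
  increments:
    - [[-0.001,-0.001,0.008,-0.4],[0,0,0.008,0],[0,0,0.008,0],[0,0,0.008,0],[0,0,0.008,0],[0,0,0.006,0],[0,0,0,0],[0,0,0,0]]

```text
clock: 4.45
eef_pos: [0.5028, -0.4345, 0.024]
tool_rot: [0.999, -0.035, -0.002, -0.001]
ft_force: [0.2, 0.0, -0.5]
grip_width: 0.0511
```

```bash
python3 -c "
from h import *
go(.503,-.4345,.025,-4)
c=shot('wrist','w5')"
```

```text
t 4.45 pos [ 0.5028 -0.4345  0.024 ] yaw -4.06 F [ 0.2  0.  -0.5] w 0.0511
turn deg (tool z) -0.06
shift after turn mm [ 0.2 -0.  -1. ]
```

View pics/w5.png

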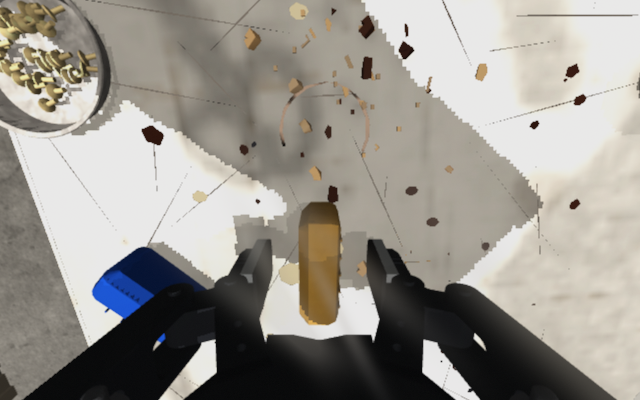

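The wax (320,265) is centred between the pads, so I'm closing on it.

Request:
send_rows:
  increments:
    - [[0,0,0,0],[0,0,0,0],[0,0,0,0],[0,0,0,0],[0,0,0,0],[0,0,0,0],[0,0,0,0],[0,0,0,0]]
  hand: 1

```text
clock: 5.3
eef_pos: [0.5035, -0.4351, 0.0254]
tool_rot: [0.999, -0.035, -0.001, -0.0]
ft_force: [0.1, -0.5, -0.6]
grip_width: 0.0188
```

Request:
send_rows:
  increments:
    - [[0,0,-0.01,0],[0,0,-0.02,0],[0,0,-0.03,0],[0,0,-0.03,0],[0,0,-0.03,0],[0,0,-0.02,0],[0,0,0,0],[0,0,0,0]]

```text
clock: 6.1
eef_pos: [0.5032, -0.4347, 0.1735]
tool_rot: [0.999, -0.035, -0.001, -0.001]
ft_force: [0.4, -0.1, -1.4]
grip_width: 0.0188
```

```bash
python3 -c "
from h import *
go(yaw=78.3)
c=shot('wrist','w6');c=shot('side','s6')"
```

```text
t 6.1 pos [ 0.5032 -0.4347  0.1735] yaw -4.06 F [ 0.4 -0.1 -1.4] w 0.0188
turn deg (tool z) -82.36
shift after turn mm [0. 0. 0.]
```

View pics/w6.png

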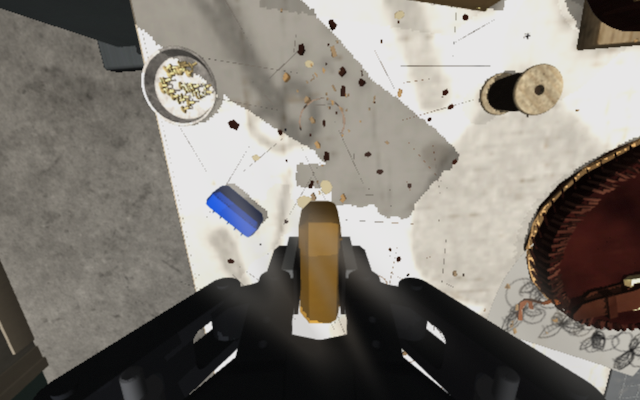

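View pics/s6.png

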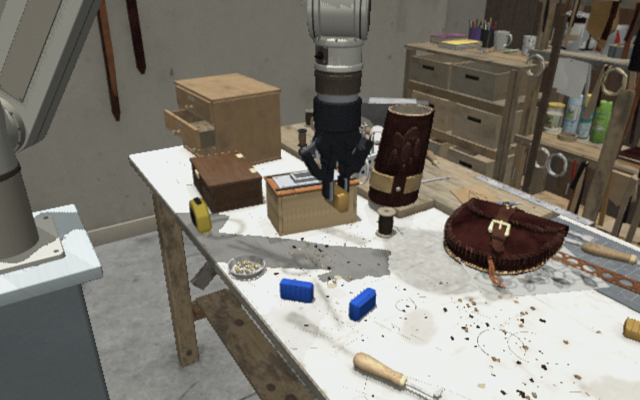

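The wax is held upright: in the wrist view its top runs from about (320,221) to (320,322). I'll work out its offset in the tool frame and measure the collar more precisely.

```bash
python3 - <<'E'
from h import *
c=dict(np.load('pics/w6.npz'));
q=ray(c,[(320,221),(320,322),(301,260),(340,260)],.1735+.0106);print(q.round(4), 'centre y-range',q[:2].mean(0).round(4), np.linalg.norm(q[0]-q[1]).round(4))
cv2.imwrite('pics/w6z.png',cv2.resize(c['image'][190:340,260:380,::-1],None,fx=4,fy=4,interpolation=cv2.INTER_NEAREST))
t=dict(np.load('pics/top0.npz'))
cv2.imwrite('pics/col.png',cv2.resize(t['image'][155:197,243:278,::-1],None,fx=14,fy=14,interpolation=cv2.INTER_NEAREST))
E
```

```text
[[ 0.5055 -0.4083  0.1841]
 [ 0.5017 -0.4631  0.1841]
 [ 0.4952 -0.4273  0.1841]
 [ 0.5136 -0.4286  0.1841]] centre y-range [ 0.5036 -0.4357  0.1841] 0.0549
```

View pics/w6z.png

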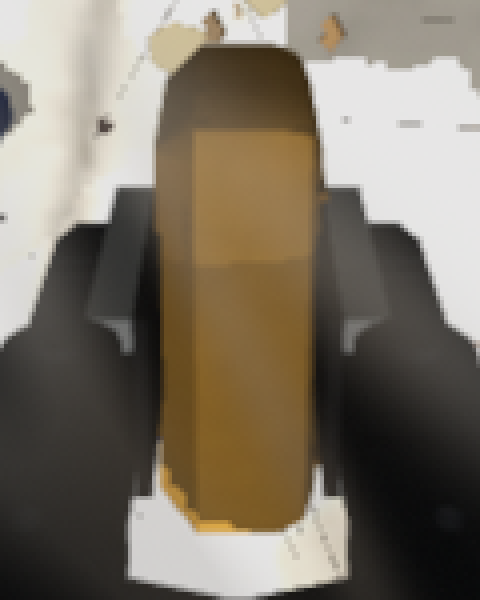

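View pics/col.png

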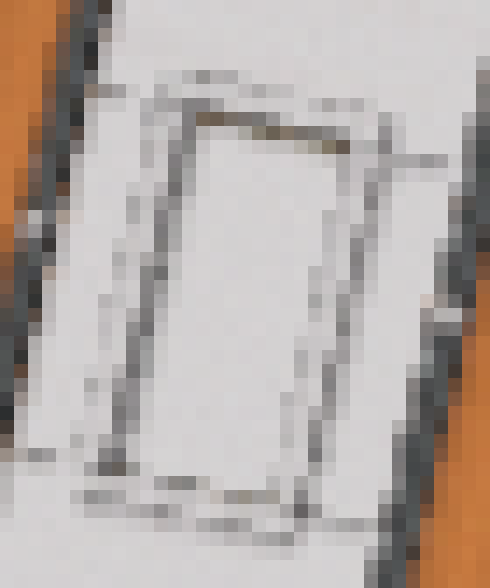

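```bash
python3 - <<'E'
from h import *
t=dict(np.load('pics/top0.npz'));P=pts(t)
c=ray(t,[(259.07,176.5)],.112)[0];print('mouth centre',c.round(4))
k=np.array([.5898,-.2131]);a=np.radians(-11.7);d=c[:2]-k
print('slide',(d@[np.cos(a),np.sin(a)]).round(4),'lat',(d@[-np.sin(a),np.cos(a)]).round(4))
m=np.zeros((400,640),bool);m[20:130,250:330]=1;m&=(P[...,2]>.05)&(P[...,2]<.4);q=P[m];print(q.min(0).round(3),q.max(0).round(3))
# keeper outline by lid color ray-cast at z=.1
hsv=cv2.cvtColor(t['image'],cv2.COLOR_RGB2HSV)
m=np.zeros((400,640),bool);m[120:230,220:310]=1;m&=(P[...,2]>.09)&(P[...,2]<.125)
v,u=np.where(m);q=ray(t,np.c_[u,v],.1)[:,:2]*1000;print(cv2.minAreaRect(q.astype(np.float32)))
go(.63,-.22,.22,78.3)
E
```

```text
mouth centre [ 0.5823 -0.2126  0.112 ]
slide -0.0074 lat -0.001
[ 0.707 -0.358  0.05 ] [ 0.85  -0.2    0.246]
((603.076171875, -181.61721801757812), (173.87139892578125, 199.5630340576172), 78.25010681152344)
t 6.2 pos [ 0.503  -0.4345  0.1726] yaw -4.06 F [ 0.2 -0.4 -0.5] w 0.0191
turn deg (tool z) -82.36
shift after turn mm [235.8  80.9 -47.4]
```

Request:
send_rows:
  increments:
    - [[0,0,-0.006,-8.3],[0,0,-0.006,-8.3],[0,0,-0.006,-8.3],[0,0,-0.006,-8.3],[0,0,-0.006,-8.3],[0,0,-0.006,-8.3],[0,0,-0.006,-8.3],[0,0,-0.006,-8.3]]

```text
clock: 7.0
eef_pos: [0.4972, -0.4295, 0.2035]
tool_rot: [0.845, 0.535, -0.006, -0.017]
ft_force: [0.0, -1.4, -0.8]
grip_width: 0.0186
```

Request:
send_rows:
  increments:
    - [[0,0,0,-8.2],[0,0,0,-7.5],[0.025,0.01,0,0],[0.04,0.015,0,0],[0.04,0.015,0,0],[0.025,0.01,0,0],[0,0,0,0],[0,0,0,0]]

```text
clock: 7.8
eef_pos: [0.5628, -0.3029, 0.188]
tool_rot: [0.76, 0.649, -0.007, -0.031]
ft_force: [-0.5, -0.0, -1.3]
grip_width: 0.0187
```

```bash
python3 - <<'E'
from h import *
go(.63,-.22,.22,78.3)
o,M=state();print(M.round(4))
shot('wrist','w7')
E
```

```text
t 7.8 pos [ 0.5628 -0.3029  0.188 ] yaw 80.94 F [-0.5 -0.  -1.3] w 0.0187
turn deg (tool z) 2.64
shift after turn mm [ 94.8  49.  -32. ]
[[ 0.1575  0.9863 -0.0502]
 [ 0.9871 -0.1557  0.0374]
 [ 0.0291 -0.0554 -0.998 ]]
```

View pics/w7.png

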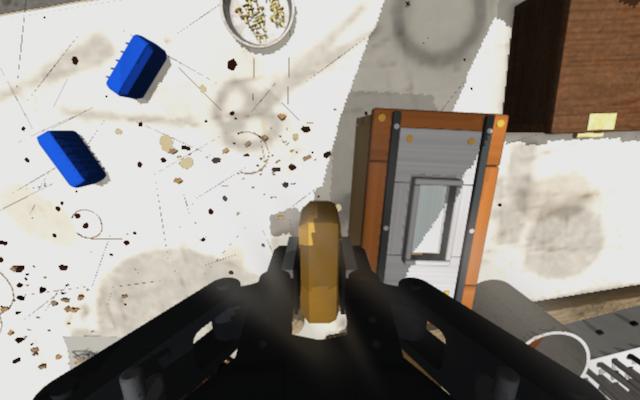

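The wrist view shows the collar clearly, with the opening about (432,217). The tool has tilted about 3.6°, so I'll see how it behaves with slow moves.

Request:
send_rows:
  increments:
    - [[0.012,0.006,-0.004,0.5],[0.012,0.006,-0.004,0.5],[0.012,0.006,-0.004,0.5],[0.012,0.006,-0.004,0.5],[0.012,0.006,-0.004,0],[0.012,0.006,-0.004,0],[0.01,0.006,-0.004,0],[0,0,0,0]]

```text
clock: 8.65
eef_pos: [0.6237, -0.2294, 0.2178]
tool_rot: [0.775, 0.631, -0.007, -0.031]
ft_force: [0.2, -0.4, -0.9]
grip_width: 0.0187
```

```bash
python3 - <<'E'
from h import *
go(.63,-.22,.22,78.3)
o,M=state();print(M.round(4),o['joint_pos'].round(3))
E
```

```text
t 8.65 pos [ 0.6237 -0.2294  0.2178] yaw 78.29 F [ 0.2 -0.4 -0.9] w 0.0187
turn deg (tool z) -0.01
shift after turn mm [10.5  4.2 -2.2]
[[ 0.2028  0.978  -0.0491]
 [ 0.9788 -0.201   0.0391]
 [ 0.0284 -0.056  -0.998 ]] [-0.361  0.647  0.567  1.55   0.019 -0.158]
```

Request:
send_rows:
  increments:
    - [[0,0,0,8.3],[0,0,0,8.3],[0,0,0,8.3],[0,0,0,8.3],[0,0,0,8.3],[0,0,0,8.3],[0,0,0,0],[0,0,0,0]]

```text
clock: 9.45
eef_pos: [0.6231, -0.2305, 0.2176]
tool_rot: [0.972, 0.233, -0.021, -0.024]
ft_force: [-0.1, 0.0, -0.7]
grip_width: 0.0186
```

```bash
python3 - <<'E'
from h import *
go(.63,-.22,.22,78.3)
o,M=state();print(M.round(4),o['joint_pos'].round(3))
E
```

```text
t 9.45 pos [ 0.6231 -0.2305  0.2176] yaw 26.96 F [-0.1  0.  -0.7] w 0.0186
turn deg (tool z) -51.34
shift after turn mm [11.6  4.7 -2.4]
[[ 0.891   0.4512 -0.0511]
 [ 0.4531 -0.8907  0.0375]
 [-0.0286 -0.0565 -0.998 ]] [-0.362  0.648  0.567  1.552  0.017  0.739]
```

Request:
send_rows:
  increments:
    - [[0,0,0.006,-8.3],[0,0,0.006,-8.3],[0,0,0.006,-8.3],[0,0,0.006,-8.3],[0,0,0,0],[0,0,0,0],[0,0,0,0],[0,0,0,0]]

```text
clock: 10.25
eef_pos: [0.6217, -0.2307, 0.1939]
tool_rot: [0.86, 0.51, -0.012, -0.028]
ft_force: [-0.0, 0.0, -0.1]
grip_width: 0.019
```

```bash
python3 - <<'E'
from h import *
go(.63,-.22,.22,78.3)
o,M=state();print(M.round(4),o['joint_pos'].round(3))
E
```

```text
t 10.25 pos [ 0.6217 -0.2307  0.1939] yaw 61.36 F [-0.   0.  -0.1] w 0.019
turn deg (tool z) -16.94
shift after turn mm [ 12.1   6.  -26.1]
[[ 0.4792  0.8762 -0.0501]
 [ 0.8776 -0.4779  0.0364]
 [ 0.008  -0.0614 -0.9981]] [-0.362  0.648  0.508  1.49   0.016  0.137]
```

Request:
send_rows:
  increments:
    - [[0.001,0,-0.004,-8.3],[0.001,0,-0.004,-8.3],[0,0,-0.004,-0.5],[0,0,-0.004,0],[0,0,-0.004,0],[0,0,-0.004,0],[0,0,0,0],[0,0,0,0]]

```text
clock: 11.05
eef_pos: [0.6244, -0.2302, 0.221]
tool_rot: [0.774, 0.632, -0.007, -0.029]
ft_force: [-0.2, 0.3, -2.0]
grip_width: 0.0186
```

```bash
python3 - <<'E'
s=open('h.py').read()
s=s.replace("M=np.array([[np.cos(b),np.sin(b),0],[np.sin(b),-np.cos(b),0],[0,0,-1]])","M=M@R.from_euler('z',-((yaw-a+180)%360-180),degrees=True).as_matrix()")
s=s.replace("    print('shift after","    print('toolz',M[:,2].round(4),'bottom',(p+M@[0,.001,.0254]).round(4));print('shift after")
open('h.py','w').write(s)
E
python3 - <<'E'
from h import *
go(yaw=78.3)
shot('wrist','w8')
E
```

```text
t 11.05 pos [ 0.6244 -0.2302  0.221 ] yaw 78.4 F [-0.2  0.3 -2. ] w 0.0186
turn deg (tool z) 0.1
toolz [-0.0476  0.0354 -0.9982] bottom [ 0.6241 -0.2295  0.1956]
shift after turn mm [0. 0. 0.]
```

View pics/w8.png

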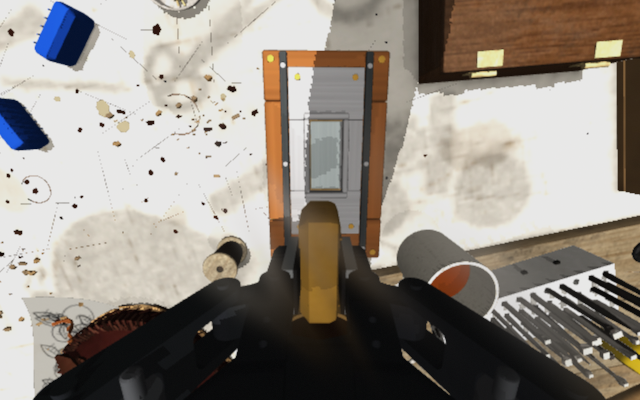

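The opening is plainly visible at u 309–342, v 120–191. I'll zoom in for its corners.

```bash
python3 - <<'E'
from h import *
c=dict(np.load('pics/w8.npz'))
cv2.imwrite('pics/w8z.png',cv2.resize(c['image'][105:205,285:365,::-1],None,fx=6,fy=6,interpolation=cv2.INTER_NEAREST))
E
```

```text
(no output)
```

View pics/w8z.png

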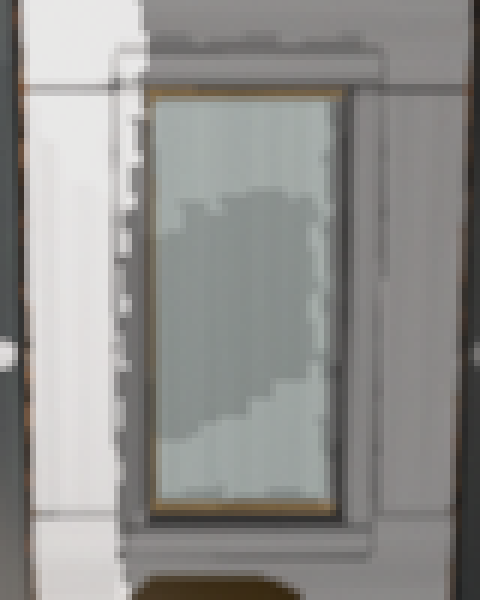

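```bash
python3 - <<'E'
from h import *
c=dict(np.load('pics/w8.npz'))
a=np.radians(-11.7);ux=np.array([np.cos(a),np.sin(a)]);uy=np.array([-ux[1],ux[0]]);k=np.array([.5898,-.2131])
for n,q in(('inner',[(147,85),(356,85),(345,524),(150,522)]),('outer',[(117,48),(382,48),(371,558),(122,558)])):
    uv=np.array(q)/6+[285-.4,105-.4]
    w=ray(c,uv,.112)[:,:2];s=(w-k)
    print(n,'centre',w.mean(0).round(4),'kx,ky mm',(s@ux*1000).round(1),(s@uy*1000).round(1))
m=w.mean(0)
e=w[0]-w[3]+w[1]-w[2];print('axis',np.degrees(np.arctan2(*(-e[::-1]))))
# lid edges
E
```

```text
inner centre [ 0.5831 -0.2126] kx,ky mm [-37.5 -37.6  24.3  23.9] [-15.2  13.6  13.4 -15.2]
outer centre [ 0.5832 -0.2128] kx,ky mm [-42.4 -42.5  29.4  29.3] [-19.3  17.   17.3 -19.3]
axis -11.609736017806775
```

```bash
cat >> h.py <<'E'
def bot_to(x,y,z,yaw=78.35):
    o,M=state();p=np.array(o['eef_pos']);a=np.degrees(np.arctan2(M[1,0],M[0,0]));t=a-yaw
    M2=M@R.from_euler('z',t,degrees=True).as_matrix();b=M2@[0,.001,.0254];print('turn',t.round(2));T=np.array([x,y,z])-b;go(*T,yaw)
E
python3 -c "
from h import *
bot_to(.583,-.2127,.135)"
```

```text
turn 0.06
t 11.1 pos [ 0.6244 -0.2302  0.2211] yaw 78.41 F [-0.1 -0.8 -0.5] w 0.0187
turn deg (tool z) 0.06
toolz [-0.0474  0.0353 -0.9983] bottom [ 0.6242 -0.2295  0.1957]
shift after turn mm [  6.6 -40.4  63.1]
```

Request:
send_rows:
  increments:
    - [[0.001,-0.006,0.007,0],[0.001,-0.007,0.008,0],[0.001,-0.007,0.008,0],[0.001,-0.007,0.008,0],[0.001,-0.007,0.008,0],[0.001,-0.006,0.007,0],[0,0,0,0],[0,0,0,0]]

```text
clock: 11.9
eef_pos: [0.5821, -0.214, 0.1742]
tool_rot: [0.775, 0.631, -0.008, -0.03]
ft_force: [0.1, 0.4, -0.0]
grip_width: 0.0185
```

```bash
python3 -c "
from h import *
bot_to(.583,-.2127,.125)
shot('wrist','w9');shot('side','s9');shot('top','t9')"
```

```text
turn -0.09
t 11.9 pos [ 0.5821 -0.214   0.1742] yaw 78.26 F [ 0.1  0.4 -0. ] w 0.0185
turn deg (tool z) -0.09
toolz [-0.0495  0.036  -0.9981] bottom [ 0.5818 -0.2132  0.1488]
shift after turn mm [ 0.2  2.4 23.7]
```

View pics/w9.png

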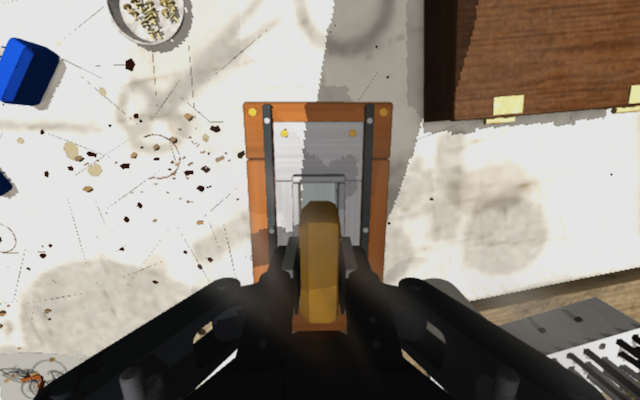

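View pics/s9.png

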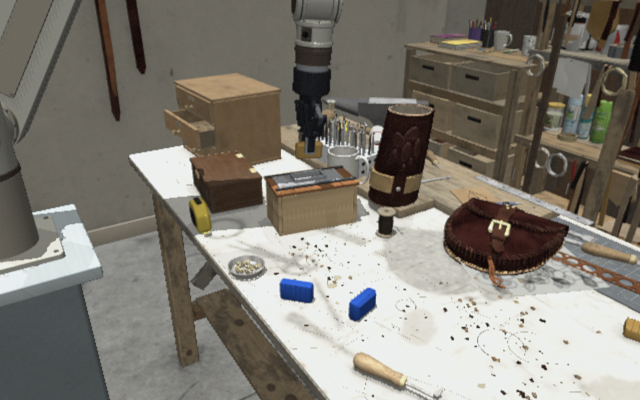

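The wax hangs over the mouth in the wrist view, with the collar's near end at (319,178). I'm lowering it to just above the rim.

Request:
send_rows:
  increments:
    - [[0,0.001,0.004,0],[0,0.001,0.004,0],[0,0.0005,0.004,0],[0,0,0.004,0],[0,0,0.004,0],[0,0,0.003,0],[0,0,0,0],[0,0,0,0]]

```text
clock: 12.85
eef_pos: [0.5849, -0.2141, 0.1491]
tool_rot: [0.775, 0.631, -0.007, -0.029]
ft_force: [-0.7, -0.2, -0.0]
grip_width: 0.0189
```

```bash
python3 -c "
from h import *
bot_to(.583,-.2127,.112)
c=shot('wrist','w10');cv2.imwrite('pics/w10z.png',cv2.resize(c['image'][150:350,240:400,::-1],None,fx=3,fy=3,interpolation=cv2.INTER_NEAREST))"
```

```text
turn -0.08
t 12.85 pos [ 0.5849 -0.2141  0.1491] yaw 78.27 F [-0.7 -0.2 -0. ] w 0.0189
turn deg (tool z) -0.08
toolz [-0.0483  0.0356 -0.9982] bottom [ 0.5846 -0.2134  0.1237]
shift after turn mm [ 0.  -1.1 11.8]
```

View pics/w10z.png

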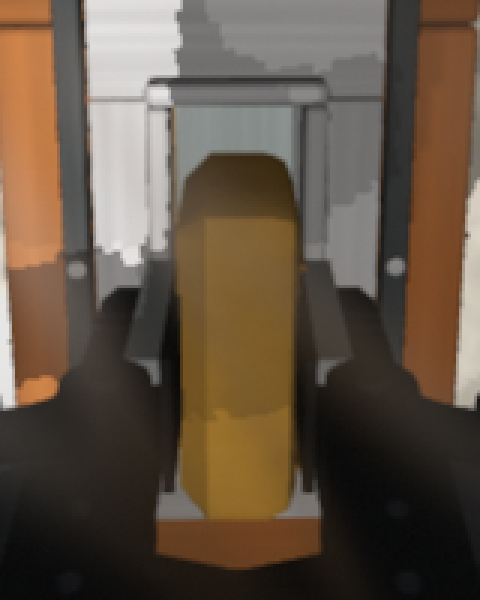

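```bash
python3 -c "
from h import *
c=dict(np.load('pics/w10.npz'))
a=np.radians(-11.65);ux=np.array([np.cos(a),np.sin(a)]);uy=np.array([-ux[1],ux[0]]);k=np.array([.583,-.2127])
def f(n,u,v,z):
  s=ray(c,[(240+u/3-.3,150+v/3-.3)],z)[0,:2]-k;print(n,(s@ux*1000).round(1),(s@uy*1000).round(1))
f('inner L',172,103,.112);f('inner R',302,103,.112);f('blk bottom edge L',200,155,.1253);f('R',280,155,.1253);f('L side',180,195,.1253);f('R side',297,195,.1253);f('top near',250,217,.1253+.036);f('top far',250,517,.1253+.033);f('outer L',148,103,.112);f('outer R',327,103,.112)
"
```

```text
inner L -31.6 -13.3
inner R -31.5 13.3
blk bottom edge L -24.0 -7.5
R -23.9 7.9
L side -16.0 -11.4
R side -15.8 11.3
top near -23.3 0.8
top far 31.1 1.0
outer L -31.7 -18.2
outer R -31.4 18.4
```

Request:
send_rows:
  increments:
    - [[0,-0.001,0.0015,0],[0,0,0.0015,0],[0,0,0.0015,0],[0,0,0.0015,0],[0,0,0.0015,0],[0,0,0.001,0],[0,0,0,0],[0,0,0,0]]

```text
clock: 13.7
eef_pos: [0.5837, -0.2137, 0.1407]
tool_rot: [0.775, 0.631, -0.007, -0.028]
ft_force: [0.1, -0.5, -0.8]
grip_width: 0.0188
```

```bash
python3 -c "
from h import *
bot_to(.583,-.2127,.106)"
```

```text
turn -0.09
t 13.7 pos [ 0.5837 -0.2137  0.1407] yaw 78.26 F [ 0.1 -0.5 -0.8] w 0.0188
turn deg (tool z) -0.09
toolz [-0.0471  0.0351 -0.9983] bottom [ 0.5834 -0.213   0.1153]
shift after turn mm [-0.   0.   9.3]
```

Request:
send_rows:
  increments:
    - [[0,0,0.001,0],[0,0,0.001,0],[0,0,0.001,0],[0,0,0.001,0],[0,0,0.001,0],[0,0,0,0],[0,0,0,0],[0,0,0,0]]

```text
clock: 14.5
eef_pos: [0.5835, -0.2135, 0.1353]
tool_rot: [0.775, 0.631, -0.007, -0.028]
ft_force: [-0.1, 0.8, -0.0]
grip_width: 0.0189
```

```bash
python3 -c "
from h import *
bot_to(.583,-.2127,.106)"
```

```text
turn -0.08
t 14.5 pos [ 0.5835 -0.2135  0.1353] yaw 78.27 F [-0.1  0.8 -0. ] w 0.0189
turn deg (tool z) -0.08
toolz [-0.0469  0.035  -0.9983] bottom [ 0.5833 -0.2128  0.1099]
shift after turn mm [-0.  -0.1  3.9]
```

There's no force and the bottom is now below the rim, so it is entering. I'll keep going gently.

Request:
send_rows:
  increments:
    - [[0,0,0.001,0],[0,0,0.001,0],[0,0,0.001,0],[0,0,0.001,0],[0,0,0.001,0],[0,0,0,0],[0,0,0,0],[0,0,0,0]]

```text
clock: 15.3
eef_pos: [0.5832, -0.2134, 0.1298]
tool_rot: [0.775, 0.631, -0.007, -0.028]
ft_force: [0.6, -0.1, -1.3]
grip_width: 0.0188
```

```bash
python3 -c "
from h import *
bot_to(.583,-.2127,.101)
c=shot('wrist','w11');cv2.imwrite('pics/w11z.png',cv2.resize(c['image'][150:350,240:400,::-1],None,fx=3,fy=3,interpolation=cv2.INTER_NEAREST))"
```

```text
turn -0.09
t 15.3 pos [ 0.5832 -0.2134  0.1298] yaw 78.26 F [ 0.6 -0.1 -1.3] w 0.0188
turn deg (tool z) -0.09
toolz [-0.0469  0.035  -0.9983] bottom [ 0.583  -0.2127  0.1044]
shift after turn mm [-0.1  0.2  3.4]
```

View pics/w11z.png

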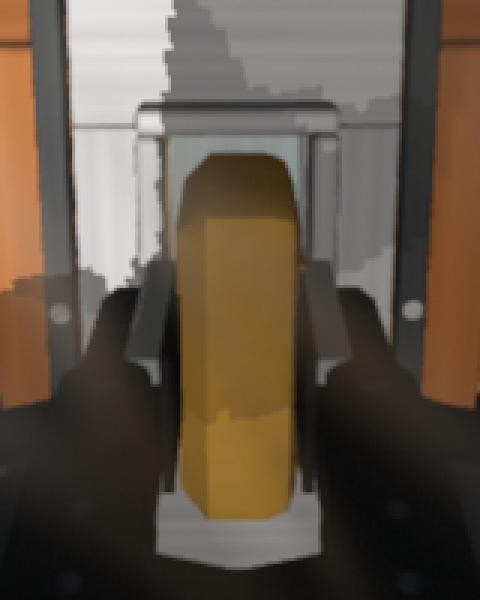

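The block is in the opening with walls clear on both sides (collar at u 137–337 in the crop).

Request:
send_rows:
  increments:
    - [[0,0,0.001,0],[0,0,0.001,0],[0,0,0.001,0],[0,0,0.0005,0],[0,0,0,0],[0,0,0,0],[0,0,0,0],[0,0,0,0]]

```text
clock: 16.15
eef_pos: [0.5833, -0.2133, 0.1266]
tool_rot: [0.775, 0.631, -0.007, -0.028]
ft_force: [0.3, 0.4, 0.4]
grip_width: 0.0189
```

```bash
python3 -c "
from h import *
bot_to(.583,-.2127,.101)"
```

```text
turn -0.08
t 16.15 pos [ 0.5833 -0.2133  0.1266] yaw 78.27 F [0.3 0.4 0.4] w 0.0189
turn deg (tool z) -0.08
toolz [-0.0461  0.0347 -0.9983] bottom [ 0.5831 -0.2126  0.1012]
shift after turn mm [-0.1 -0.1  0.2]
```

Request:
send_rows:
  increments:
    - [[0,0,0,0],[0,0,0,0],[0,0,0,0],[0,0,0,0],[0,0,0,0],[0,0,0,0],[0,0,0,0],[0,0,0,0]]
  hand: -0.2

```text
clock: 16.95
eef_pos: [0.5836, -0.2134, 0.1269]
tool_rot: [0.775, 0.631, -0.007, -0.028]
ft_force: [0.0, -1.1, 0.4]
grip_width: 0.0516
```

```bash
python3 -c "
from h import *
go()
c=shot('wrist','w12');cv2.imwrite('pics/w12z.png',cv2.resize(c['image'][150:350,240:400,::-1],None,fx=3,fy=3,interpolation=cv2.INTER_NEAREST))"
```

```text
t 16.95 pos [ 0.5836 -0.2134  0.1269] yaw 78.26 F [ 0.  -1.1  0.4] w 0.0516
toolz [-0.0453  0.0345 -0.9984] bottom [ 0.5834 -0.2127  0.1015]
shift after turn mm [0. 0. 0.]
```

View pics/w12z.png

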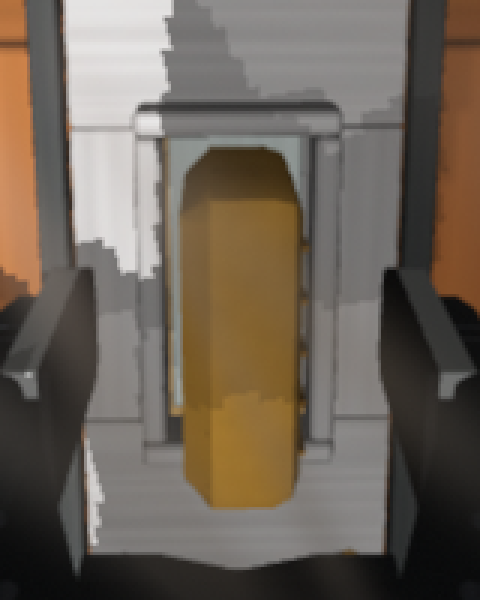

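The wax stands level in the mouth, clear of the pads. I'm drawing up, then turning 90° and closing the fingers.

Request:
send_rows:
  increments:
    - [[0,0,-0.01,0],[0,0,-0.012,0],[0,0,-0.012,0],[0,0,-0.012,0],[0,0,-0.012,0],[0,0,-0.008,0],[0,0,0,0],[0,0,0,0]]

```text
clock: 17.8
eef_pos: [0.5883, -0.2165, 0.2025]
tool_rot: [0.775, 0.631, -0.005, -0.025]
ft_force: [0.2, 0.0, -0.7]
grip_width: 0.0512
```

Request:
send_rows:
  increments:
    - [[0,0,0,7],[0,0,0,7],[0,0,0,7],[0,0,0,7],[0,0,0,7],[0,0,0,7],[0,0,0,7],[0,0,0,7]]
  hand: 1

```text
clock: 18.6
eef_pos: [0.5855, -0.2154, 0.1972]
tool_rot: [0.984, 0.174, -0.021, -0.022]
ft_force: [0.4, 0.5, 0.2]
grip_width: -0.0001
```

```bash
python3 -c "
from h import *
go(yaw=-11.65)"
```

```text
t 18.6 pos [ 0.5855 -0.2154  0.1972] yaw 20.08 F [0.4 0.5 0.2] w -0.0001
turn deg (tool z) 31.73
toolz [-0.0483  0.0356 -0.9982] bottom [ 0.5841 -0.2154  0.1718]
shift after turn mm [0. 0. 0.]
```

Request:
send_rows:
  increments:
    - [[0,0,0,7],[0,0,0,7],[0,0,0,7],[0,0,0,7],[0,0,0,3.7],[0,0,0,0],[0,0,0,0],[0,0,0,0]]

```text
clock: 19.4
eef_pos: [0.5824, -0.2141, 0.1913]
tool_rot: [0.993, -0.113, -0.031, -0.016]
ft_force: [-0.4, -0.8, 0.3]
grip_width: 0.0
```

```bash
cat >> h.py <<'E'
def tip_to(x,y,z,yaw=-11.65):
    o,M=state();a=np.degrees(np.arctan2(M[1,0],M[0,0]));M2=M@R.from_euler('z',a-yaw,degrees=True).as_matrix()
    b=M2@[0,0,.011];print('tip now',(o['eef_pos']+M@[0,0,.011]).round(4));go(*(np.array([x,y,z])-b),yaw)
E
python3 -c "
from h import *
tip_to(.583,-.2127,.145)
c=shot('top','t13');shot('wrist','w13')
cv2.imwrite('pics/t13z.png',cv2.resize(c['image'][110:230,210:330,::-1],None,fx=5,fy=5))"
```

```text
tip now [ 0.5818 -0.2137  0.1803]
t 19.4 pos [ 0.5824 -0.2141  0.1913] yaw -12.9 F [-0.4 -0.8  0.3] w 0.0
turn deg (tool z) -1.25
toolz [-0.0588  0.0396 -0.9975] bottom [ 0.5807 -0.2141  0.1659]
shift after turn mm [ 3.3 -0.3 35.2]
```

View pics/w13.png

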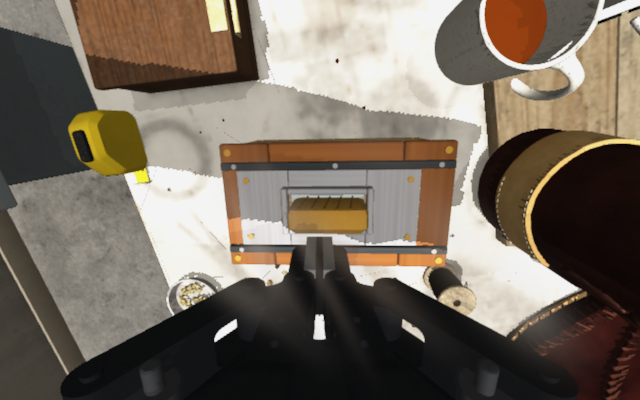

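```bash
python3 -c "
from h import *
c=dict(np.load('pics/w13.npz'));P=pts(c);m=ymask(c)
b=np.zeros_like(m);b[195:240,280:375]=1;m&=b;v,u=np.where(m&(P[...,2]>.128)&(P[...,2]<.145));print(len(u),np.median(P[...,2][v,u]))
q=ray(c,np.c_[u,v],.1365)[:,:2]*1000;print(cv2.minAreaRect(q.astype(np.float32)))
cv2.imwrite('pics/w13z.png',cv2.resize(c['image'][170:270,270:390,::-1],None,fx=6,fy=6,interpolation=cv2.INTER_NEAREST))"
```

```text
1888 0.1356372121480091
((585.5900268554688, -210.3270721435547), (19.921241760253906, 54.758827209472656), 78.2022933959961)
```

View pics/w13z.png

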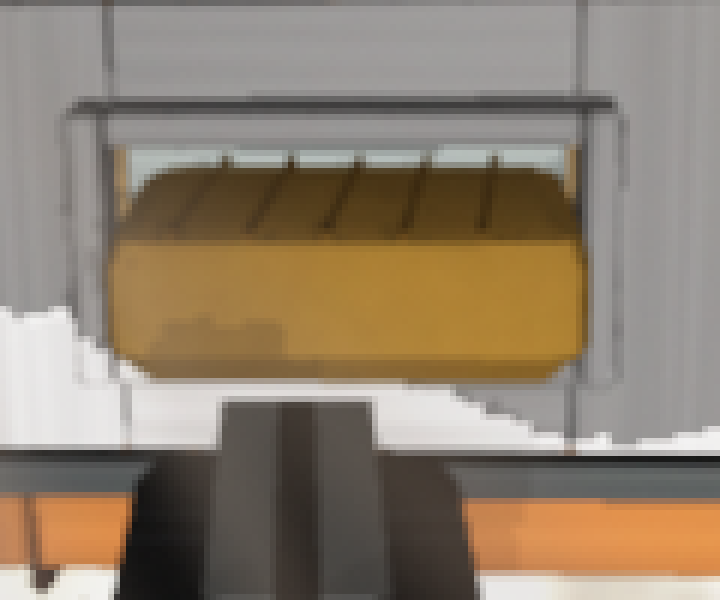

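The wax stands centred in the mouth (crop x 108–587, opening 108–583), with the closed fingertips at (297,405). I'm bringing the tips down just above it.

Request:
send_rows:
  increments:
    - [[0.001,0,0.005,-0.6],[0.001,0,0.005,-0.6],[0.001,0,0.005,0],[0,0,0.005,0],[0,0,0.005,0],[0,0,0.004,0],[0,0,0.002,0],[0,0,0,0]]

```text
clock: 20.3
eef_pos: [0.5833, -0.2133, 0.1566]
tool_rot: [0.994, -0.101, -0.032, -0.017]
ft_force: [0.6, -0.1, -0.2]
grip_width: -0.0001
```

```bash
python3 -c "
from h import *
tip_to(.583,-.2127,.138)
c=shot('wrist','w14');cv2.imwrite('pics/w14z.png',cv2.resize(c['image'][150:300,250:400,::-1],None,fx=4,fy=4,interpolation=cv2.INTER_NEAREST));c=shot('side','s14');cv2.imwrite('pics/s14z.png',cv2.resize(c['image'][60:240,240:400,::-1],None,fx=4,fy=4))"
```

```text
tip now [ 0.5826 -0.2129  0.1456]
t 20.3 pos [ 0.5833 -0.2133  0.1566] yaw -11.55 F [ 0.6 -0.1 -0.2] w -0.0001
turn deg (tool z) 0.1
toolz [-0.06    0.04   -0.9974] bottom [ 0.5815 -0.2133  0.1312]
shift after turn mm [ 0.9 -0.1  7.6]
```

View pics/w14z.png

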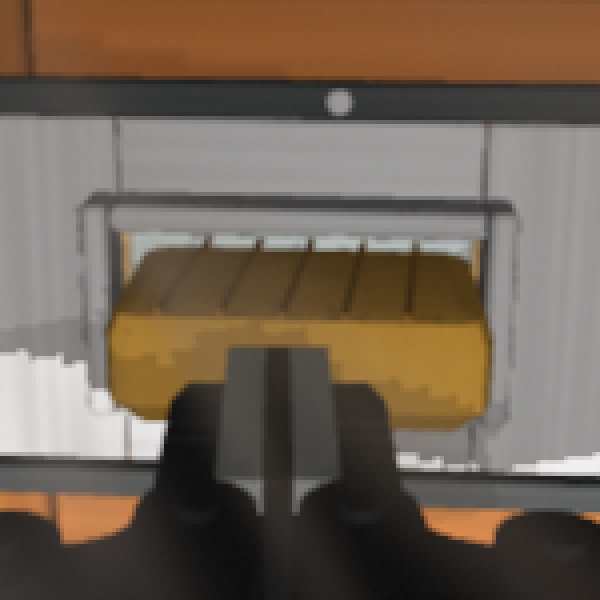

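View pics/s14z.png

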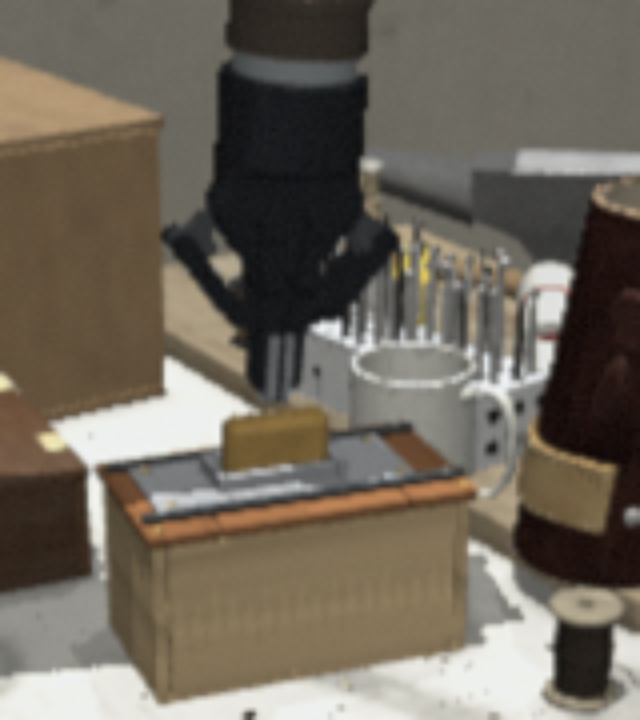

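Request:
send_rows:
  increments:
    - [[0.002,0,0.0015,0],[0.0015,0,0.0015,0],[0,0,0.0015,0],[0,0,0.0015,0],[0,0,0.001,0],[0,0,0.001,0],[0,0,0.001,0],[0,0,0.001,0]]

```text
clock: 21.2
eef_pos: [0.5874, -0.2142, 0.1473]
tool_rot: [0.994, -0.101, -0.03, -0.016]
ft_force: [-0.2, -1.2, 3.1]
grip_width: -0.0001
```

```bash
python3 -c "
from h import *
tip_to(.585,-.2131,.125)
o,M=state();print('down 10mm',(M.T@[0,0,-10]).round(2))"
```

```text
tip now [ 0.5868 -0.2138  0.1363]
t 21.2 pos [ 0.5874 -0.2142  0.1473] yaw -11.55 F [-0.2 -1.2  3.1] w -0.0001
turn deg (tool z) 0.1
toolz [-0.0569  0.0385 -0.9976] bottom [ 0.5858 -0.2142  0.1219]
shift after turn mm [-1.2  0.  11.4]
down 10mm [0.64 0.26 9.98]
```

I have contact at the expected height (tip 136 mm, 3 N). Now I'm pressing slowly.

Request:
send_rows:
  increments:
    - [[0,0,0.001,0],[0,0,0.001,0],[0,0,0.0015,0],[0,0,0.0015,0],[0,0,0.0015,0],[0,0,0.0015,0],[0,0,0.0015,0],[0,0,0.0015,0]]

```text
clock: 22.0
eef_pos: [0.5872, -0.2173, 0.1449]
tool_rot: [0.994, -0.102, -0.026, -0.013]
ft_force: [-2.7, -0.4, 7.8]
grip_width: -0.0002
```

```bash
python3 -c "
from h import *
tip_to(.584,-.2131,.115)
c=shot('wrist','w15');cv2.imwrite('pics/w15z.png',cv2.resize(c['image'][150:300,250:400,::-1],None,fx=4,fy=4,interpolation=cv2.INTER_NEAREST))"
```

```text
tip now [ 0.5866 -0.2169  0.1339]
t 22.0 pos [ 0.5872 -0.2173  0.1449] yaw -11.71 F [-2.7 -0.4  7.8] w -0.0002
turn deg (tool z) -0.06
toolz [-0.049   0.0306 -0.9983] bottom [ 0.5857 -0.2175  0.1195]
shift after turn mm [-2.3 -2.9 19.1]
```

View pics/w15z.png

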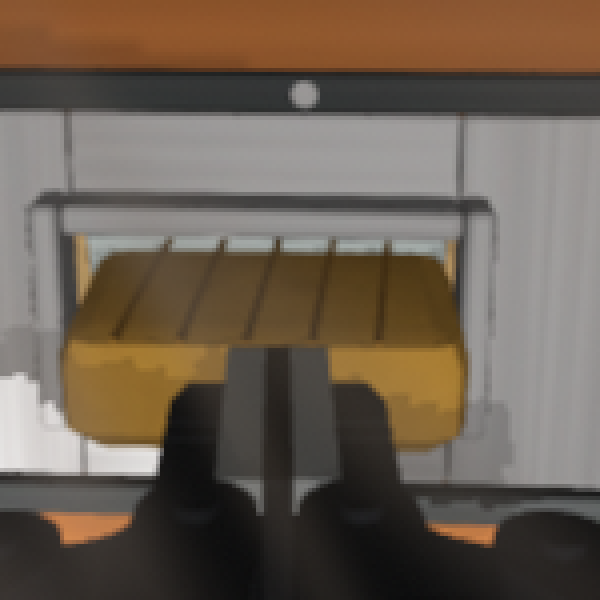

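Contact holds, but the fingers slid about 3 mm sideways and the block began to lean. I'll steer back with a small tool −y share and slightly larger down steps.

Request:
send_rows:
  increments:
    - [[0,-0.0015,0.001,0],[0,-0.0015,0.0015,0],[-0.0005,-0.001,0.002,0],[-0.0005,-0.001,0.002,0],[0,-0.001,0.002,0],[0,-0.0005,0.002,0],[0,-0.0005,0.002,0],[0,-0.0005,0.002,0]]

```text
clock: 22.85
eef_pos: [0.5878, -0.2151, 0.1438]
tool_rot: [0.994, -0.104, -0.019, -0.006]
ft_force: [-2.3, -1.8, 8.6]
grip_width: 0.0001
```

```bash
python3 -c "
from h import *
tip_to(.584,-.2131,.115)
c=shot('wrist','w16');cv2.imwrite('pics/w16z.png',cv2.resize(c['image'][150:300,250:400,::-1],None,fx=4,fy=4,interpolation=cv2.INTER_NEAREST));c=shot('side','s16');cv2.imwrite('pics/s16z.png',cv2.resize(c['image'][120:240,240:400,::-1],None,fx=4,fy=4))"
```

```text
tip now [ 0.5874 -0.215   0.1328]
t 22.85 pos [ 0.5878 -0.2151  0.1438] yaw -11.96 F [-2.3 -1.8  8.6] w 0.0001
turn deg (tool z) -0.31
toolz [-0.0367  0.0168 -0.9992] bottom [ 0.5867 -0.2157  0.1184]
shift after turn mm [-3. -1. 18.]
```

View pics/w16z.png

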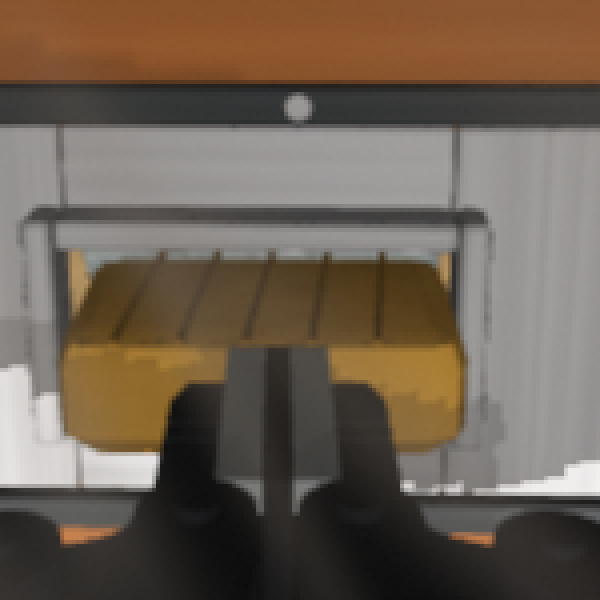

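View pics/s16z.png

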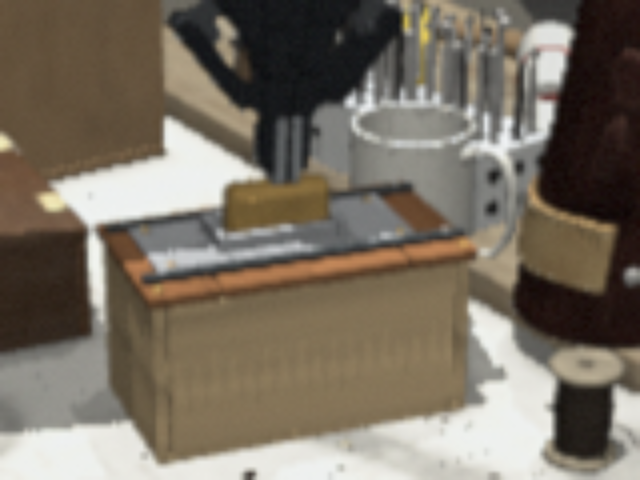

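```bash
python3 -c "
from h import *
a=np.radians(-11.65);ux=np.array([np.cos(a),np.sin(a)]);uy=np.array([-ux[1],ux[0]]);k=np.array([.583,-.2127])
for n,ys in(('w14',(315,412)),('w15',(342,440)),('w16',(344,447))):
  c=dict(np.load('pics/'+n+'.npz'))
  P=pts(c)
  for y in ys:
    uv=(250+140/4,150+y/4-.4);s=ray(c,[uv],.1345)[0,:2]-k;print(n,(s@ux*1000).round(1),(s@uy*1000).round(1))
  m=ymask(c);m[:, :255]=0;m[:,370:]=0
  for v in (215,225,232,238,244,250,256): 
    r=[P[v,u] for u in list(range(270,290))+list(range(340,355)) if m[v,u]]
    if r: r=np.median(r,0);print('   v',v,'ky',((r[:2]-k)@uy*1000).round(1),'z',(r[2]*1000).round(1))
"
```

```text
w14 -21.2 8.7
w14 -21.6 -6.8
   v 215 ky 10.1 z 111.5
   v 225 ky 10.4 z 130.9
   v 232 ky 10.2 z 135.0
   v 238 ky 4.2 z 136.1
   v 244 ky 0.9 z 136.0
   v 250 ky -4.2 z 136.2
   v 256 ky -8.9 z 132.0
w15 -14.2 6.4
w15 -14.7 -8.4
   v 215 ky 9.4 z 107.7
   v 225 ky 7.9 z 122.5
   v 232 ky 6.6 z 130.6
   v 238 ky 3.9 z 133.3
   v 244 ky 0.9 z 133.9
   v 250 ky -3.0 z 133.6
   v 256 ky -6.9 z 133.3
w16 -13.6 8.9
w16 -14.2 -6.6
   v 225 ky 9.3 z 119.9
   v 232 ky 8.8 z 128.9
   v 238 ky 6.8 z 131.9
   v 244 ky 3.2 z 132.9
   v 250 ky -0.3 z 133.0
   v 256 ky -4.0 z 133.0
```

```bash
python3 -c "
from h import *
a=np.radians(-11.65);ux=np.array([np.cos(a),np.sin(a)]);uy=np.array([-ux[1],ux[0]]);k=np.array([.583,-.2127])
c=dict(np.load('pics/w16.npz'))
for n,u,y,z in(('top L',62,390,.131),('top R',466,390,.131),('mouth in L',62,260,.112),('in R',460,260,.112),('in far',250,248,.112),('out far',250,212,.112),('outL',24,260,.112),('outR',488,260,.112),('fing',228,348,.132),('fing',328,348,.132),('blk low L',95,262,.112),('blk low R',430,262,.112)):
    s=ray(c,[(250+u/4-.4,150+y/4-.4)],z)[0,:2]-k;print(n,(s@ux*1000).round(1),(s@uy*1000).round(1))
"
```

```text
top L -25.7 0.2
top R 30.7 1.0
mouth in L -29.2 12.8
in R 31.5 13.3
in far -0.2 15.0
out far -0.2 20.7
outL -35.0 12.8
outR 35.7 13.4
fing -2.1 7.3
fing 11.6 7.5
blk low L -24.1 12.5
blk low R 27.0 13.0
```

The block is upright again, 3 mm down, but sits about 1.5 mm towards +x. I'll ease back in x and press a little firmer.

Request:
send_rows:
  increments:
    - [[-0.001,-0.0005,0.002,0],[-0.001,-0.0005,0.0025,0],[-0.001,-0.0005,0.0025,0],[-0.001,-0.0005,0.003,0],[-0.0005,-0.0005,0.003,0],[-0.0005,-0.0005,0.003,0],[-0.0005,-0.0005,0.003,0],[-0.0005,-0.0005,0.003,0]]

```text
clock: 23.75
eef_pos: [0.5875, -0.2161, 0.1387]
tool_rot: [0.994, -0.106, -0.006, 0.0]
ft_force: [-1.2, -2.0, 6.4]
grip_width: -0.0004
```

```bash
cat >> h.py <<'E'
def prof(n):
    a=np.radians(-11.65);ux=np.array([np.cos(a),np.sin(a)]);uy=np.array([-ux[1],ux[0]]);k=np.array([.583,-.2127])
    c=shot('wrist',n);cv2.imwrite(f'pics/{n}z.png',cv2.resize(c['image'][150:300,250:400,::-1],None,fx=4,fy=4,interpolation=cv2.INTER_NEAREST))
    P=pts(c);m=ymask(c);m[:, :255]=0;m[:,370:]=0
    for v in range(205,275,6):
        r=[P[v,u] for u in list(range(270,290))+list(range(340,355)) if m[v,u]]
        if len(r)>3: r=np.median(r,0);print('   v',v,'ky',((r[:2]-k)@uy*1000).round(1),'z',(r[2]*1000).round(1))
    o,M=state();t=o['eef_pos']+M@[0,0,.011];print('tip kx,ky',((t[:2]-k)@ux*1000).round(1),((t[:2]-k)@uy*1000).round(1),'z',t[2].round(4),'F',o['ft_force'].round(1))
E
python3 -c "
from h import *
go();prof('w17')"
```

```text
t 23.75 pos [ 0.5875 -0.2161  0.1387] yaw -12.16 F [-1.2 -2.   6.4] w -0.0004
toolz [-1.250e-02  8.000e-04 -9.999e-01] bottom [ 0.5869 -0.2171  0.1133]
shift after turn mm [0. 0. 0.]
   v 217 ky 8.0 z 99.9
   v 223 ky 7.7 z 110.5
   v 229 ky 8.1 z 119.8
   v 235 ky 6.8 z 125.5
   v 241 ky 4.3 z 127.3
   v 247 ky 0.4 z 127.5
   v 253 ky -3.3 z 127.8
   v 259 ky -6.7 z 127.9
tip kx,ky 4.9 -2.5 z 0.1273 F [-1.5 -2.8  6.3]
```

View pics/w17z.png

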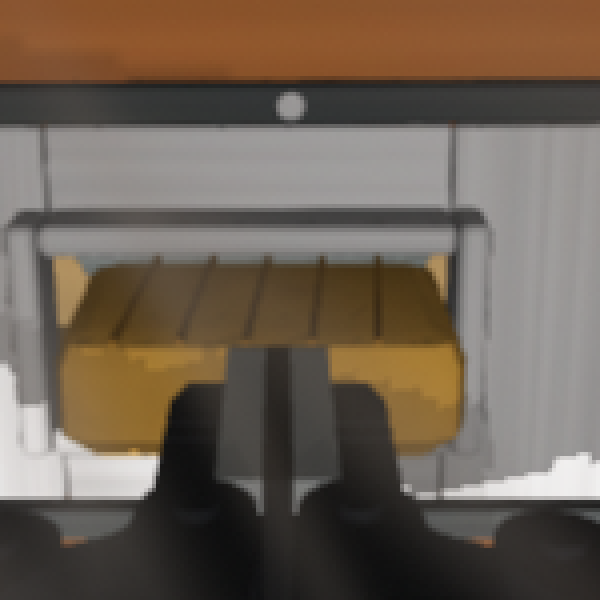

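It's going down upright. The tip is 2.5 mm off in keeper y, so I'll steer with −y before the tips reach the rim.

Request:
send_rows:
  increments:
    - [[0,-0.002,0.001,0],[0,-0.002,0.001,0],[-0.001,-0.002,0.0015,0],[-0.001,-0.0015,0.002,0],[-0.0005,-0.001,0.0025,0],[-0.0005,-0.001,0.0025,0],[0,-0.001,0.0025,0],[0,-0.001,0.0025,0]]

```text
clock: 24.6
eef_pos: [0.5881, -0.2064, 0.1262]
tool_rot: [0.994, -0.107, -0.003, 0.003]
ft_force: [0.2, 0.2, 1.9]
grip_width: 0.0003
```

```bash
python3 -c "
from h import *
go();prof('w18')"
```

```text
t 24.6 pos [ 0.5881 -0.2064  0.1262] yaw -12.27 F [0.2 0.2 1.9] w 0.0003
toolz [-0.0059 -0.0051 -1.    ] bottom [ 0.5877 -0.2075  0.1008]
shift after turn mm [0. 0. 0.]
   v 241 ky 10.3 z 108.5
   v 247 ky 7.7 z 110.2
   v 253 ky 4.8 z 111.9
   v 259 ky 1.8 z 113.6
   v 265 ky -1.7 z 113.4
tip kx,ky 3.4 7.3 z 0.1145 F [ 1.1 -0.7  0.7]
```

View pics/w18z.png

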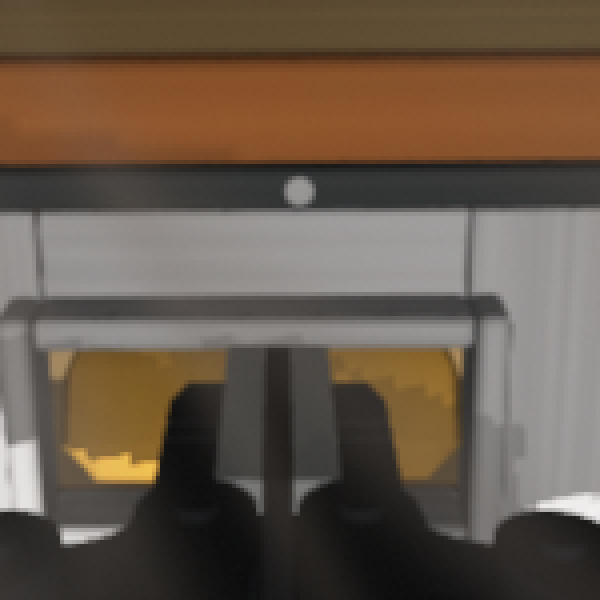

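The block gave quickly and the tips drifted to ky +7, over the far wall but just above the rim. I'm sliding back to centre before going deeper.

Request:
send_rows:
  increments:
    - [[0,0,-0.0015,0],[0,0.002,0,0],[0,0.002,0,0],[0,0.002,0,0],[0,0.001,0,0.3],[0,0,0,0],[0,0,0,0],[0,0,0,0]]

```text
clock: 25.45
eef_pos: [0.5857, -0.2114, 0.1254]
tool_rot: [0.994, -0.109, -0.005, 0.0]
ft_force: [0.7, 1.6, 1.1]
grip_width: -0.0002
```

```bash
python3 -c "
from h import *
go();prof('w19')"
```

```text
t 25.45 pos [ 0.5857 -0.2114  0.1254] yaw -12.51 F [0.7 1.6 1.1] w -0.0002
toolz [-9.2e-03  2.0e-04 -1.0e+00] bottom [ 0.5853 -0.2124  0.1   ]
shift after turn mm [0. 0. 0.]
   v 235 ky 8.6 z 106.7
   v 241 ky 5.9 z 109.1
   v 247 ky 2.9 z 110.5
   v 253 ky -0.0 z 111.9
   v 259 ky -3.3 z 112.5
   v 265 ky -8.2 z 110.9
tip kx,ky 2.3 1.8 z 0.1144 F [ 0.8  1.5 -0.6]
```

View pics/w19z.png

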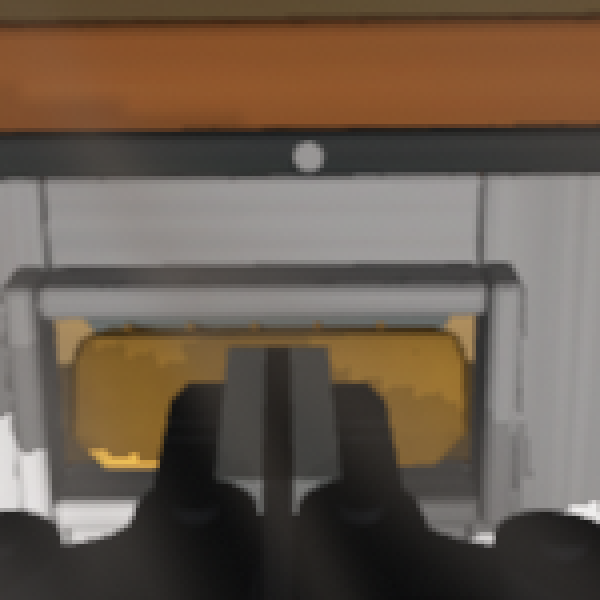

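```bash
python3 -c "
from h import *
a=np.radians(-11.65);ux=np.array([np.cos(a),np.sin(a)]);uy=np.array([-ux[1],ux[0]]);k=np.array([.583,-.2127])
c=dict(np.load('pics/w19.npz'))
for n,u,y in(('far in',250,315),('far out',250,285),('near in L',100,500),('near in R',440,497),('L in',48,400),('R in',484,400)):
    s=ray(c,[(250+u/4-.4,150+y/4-.4)],.112)[0,:2]-k;print(n,(s@ux*1000).round(1),(s@uy*1000).round(1))
for y,z in ((348,.1144),):
  for u in (228,328):
    s=ray(c,[(250+u/4-.4,150+y/4-.4)],z)[0,:2]-k;print('fing far edge',(s@ux*1000).round(1),(s@uy*1000).round(1))
"
```

```text
far in -1.4 14.8
far out -1.3 19.2
near in L -23.7 -13.8
near in R 25.4 -13.8
L in -30.0 2.2
R in 31.1 1.6
fing far edge -4.4 11.0
fing far edge 9.2 10.8
```

The finger's far edge is 3.9 mm from the far wall, which is well centred. Pressing on straight down.

Request:
send_rows:
  increments:
    - [[0,0,0.0015,-0.4],[0,0,0.0015,-0.4],[0,0,0.002,0],[0,0,0.002,0],[0,0,0.002,0],[0,0,0,0],[0,0,0,0],[0,0,0,0]]

```text
clock: 26.3
eef_pos: [0.5854, -0.2131, 0.1158]
tool_rot: [0.995, -0.102, -0.005, 0.002]
ft_force: [0.1, 0.5, 1.9]
grip_width: 0.0001
```

```bash
python3 -c "
from h import *
go();prof('w20')"
```

```text
t 26.3 pos [ 0.5854 -0.2131  0.1158] yaw -11.71 F [0.1 0.5 1.9] w 0.0001
toolz [-0.0094 -0.003  -1.    ] bottom [ 0.585  -0.2142  0.0904]
shift after turn mm [0. 0. 0.]
   v 235 ky 5.3 z 94.5
   v 241 ky 3.3 z 97.5
   v 247 ky 0.4 z 99.3
   v 253 ky -2.7 z 101.5
   v 259 ky -5.5 z 102.7
   v 265 ky -9.7 z 102.2
tip kx,ky 2.3 0.1 z 0.1047 F [-0.7  1.1  1. ]
```

View pics/w20z.png

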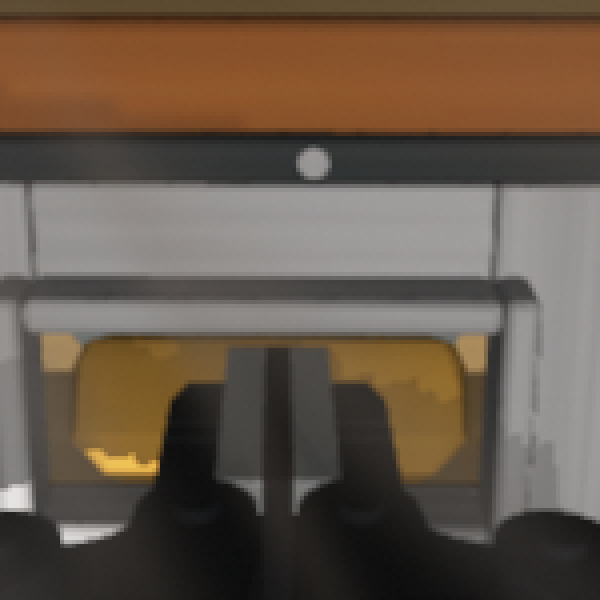

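The tips are inside the mouth with 1–2 N of force. I'm continuing.

Request:
send_rows:
  increments:
    - [[0,-0.0005,0.002,0],[0,-0.0005,0.002,0],[0,0,0.002,0],[0,0,0.002,0],[0,0,0.002,0],[0,0,0.002,0],[0,0,0,0],[0,0,0,0]]

```text
clock: 27.15
eef_pos: [0.5858, -0.2138, 0.1045]
tool_rot: [0.995, -0.103, -0.003, 0.004]
ft_force: [-0.4, -0.6, 1.5]
grip_width: -0.0003
```

```bash
python3 -c "
from h import *
go();prof('w21')"
```

```text
t 27.15 pos [ 0.5858 -0.2138  0.1045] yaw -11.77 F [-0.4 -0.6  1.5] w -0.0003
toolz [-0.0077 -0.0067 -0.9999] bottom [ 0.5854 -0.215   0.0791]
shift after turn mm [0. 0. 0.]
   v 247 ky -0.3 z 88.7
   v 253 ky -2.6 z 91.0
   v 259 ky -5.7 z 92.5
   v 265 ky -8.3 z 94.1
   v 271 ky -11.5 z 95.0
tip kx,ky 2.9 -0.6 z 0.0934 F [-0.9 -0.5  1.6]
```

View pics/w21z.png

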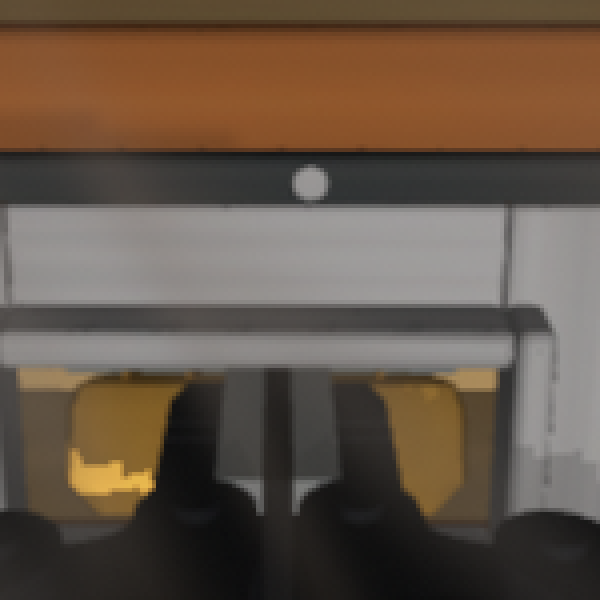

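Good; 21 mm more to go. I'll keep a small −y trim.

Request:
send_rows:
  increments:
    - [[0,-0.001,0.002,0],[0,-0.0005,0.002,0],[0,0,0.002,0],[0,0,0.002,0],[0,0,0.002,0],[0,0,0.002,0],[0,0,0,0],[0,0,0,0]]

```text
clock: 28.0
eef_pos: [0.5875, -0.217, 0.101]
tool_rot: [0.995, -0.104, 0.001, 0.009]
ft_force: [0.1, -0.8, 0.7]
grip_width: 0.0003
```

```bash
python3 -c "
from h import *
go();prof('w22')"
```

```text
t 28.0 pos [ 0.5875 -0.217   0.101 ] yaw -11.91 F [ 0.1 -0.8  0.7] w 0.0003
toolz [ 0.     -0.0177 -0.9998] bottom [ 0.5873 -0.2184  0.0756]
shift after turn mm [0. 0. 0.]
   v 247 ky -28.1 z 36.9
tip kx,ky 5.3 -3.5 z 0.0899 F [-0.4 -0.7  3.1]
```

View pics/w22z.png

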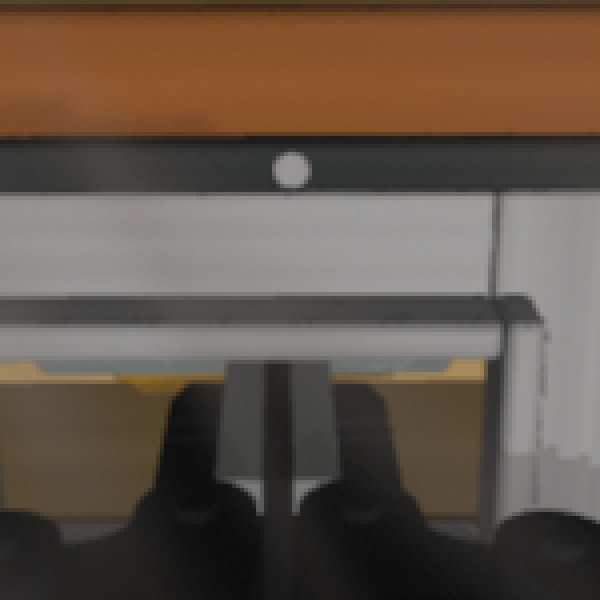

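The block has dropped: only a yellow edge shows inside, at about z 37 mm. I'm drawing the fingers straight up.

Request:
send_rows:
  increments:
    - [[0,-0.001,-0.003,0],[0,-0.001,-0.004,0],[0,0,-0.005,0],[0,0,-0.005,0],[0,0,-0.006,0],[0,0,-0.006,0],[0,0,-0.008,0],[0,0,-0.008,0]]

```text
clock: 28.85
eef_pos: [0.5867, -0.213, 0.1469]
tool_rot: [0.995, -0.104, -0.002, 0.008]
ft_force: [0.4, 0.0, -0.2]
grip_width: 0.0001
```

```bash
python3 -c "
from h import *
go();prof('w23')"
```

```text
t 28.85 pos [ 0.5867 -0.213   0.1469] yaw -11.88 F [ 0.4  0.  -0.2] w 0.0001
toolz [-0.0046 -0.0154 -0.9999] bottom [ 0.5864 -0.2143  0.1215]
shift after turn mm [0. 0. 0.]
tip kx,ky 4.6 0.2 z 0.1377 F [ 1.  -0.4  1.7]
```

Request:
send_rows:
  increments:
    - [[0,0.01,-0.01,0],[0,0.01,-0.01,0],[0,0.01,-0.01,0],[0,0.01,-0.01,0],[0,0.01,-0.01,0],[0,0.01,-0.01,0],[0,0,0,0],[0,0,0,0]]

```text
clock: 29.7
eef_pos: [0.5741, -0.2786, 0.2172]
tool_rot: [0.994, -0.105, 0.002, 0.009]
ft_force: [0.3, 0.7, -0.6]
grip_width: -0.0004
```

```bash
python3 -c "
from h import *
go();c=shot('wrist','w24');shot('top','t24');shot('side','s24')
cv2.imwrite('pics/w24z.png',cv2.resize(c['image'][100:300,220:420,::-1],None,fx=3,fy=3,interpolation=cv2.INTER_NEAREST))"
```

```text
t 29.7 pos [ 0.5741 -0.2786  0.2172] yaw -12.06 F [ 0.3  0.7 -0.6] w -0.0004
toolz [ 0.0011 -0.0184 -0.9998] bottom [ 0.574  -0.2801  0.1918]
shift after turn mm [0. 0. 0.]
```

View pics/w24.png

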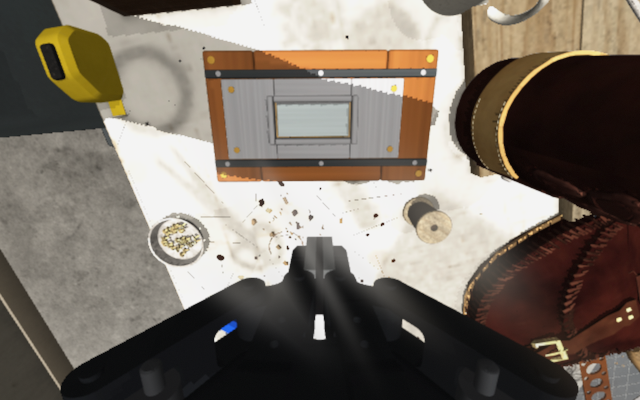

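View pics/s24.png

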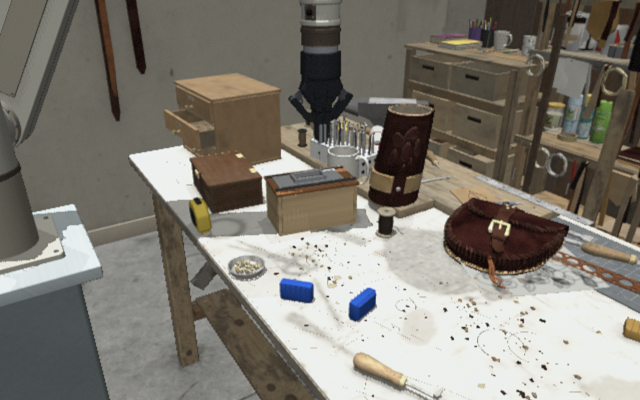

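The wrist view shows the flap closed, filling the mouth at (313,120), and no wax outside. The tape, dish and spool look untouched. One depth check on the flap, then I'll hand in.

```bash
python3 - <<'E'
from h import *
c=shot('wrist','w25');P=pts(c)
for v in(106,112,118,124,130,135): print(v,(np.median(P[v,282:346],0)*1000).round(1))
def cmp(b):
    a=dict(np.load('pics/side0.npz'))['image'];d=dict(np.load('pics/s24.npz'))['image'];u0,u1,v0,v1=b
    return int((np.abs(a[v0:v1,u0:u1].astype(int)-d[v0:v1,u0:u1]).max(-1)>60).sum())
print('changed px tape,dish,spool',cmp((188,214,195,235)),cmp((226,268,254,280)),cmp((376,396,205,238)))
go()
print(order.job_done())
E
```

```text
106 [ 586.1 -201.6  100.1]
112 [ 585.1 -206.2  100. ]
118 [ 584.1 -210.9  100. ]
124 [ 583.1 -215.6  100.1]
130 [ 582.  -220.5  100.1]
135 [ 581.1 -224.5  100. ]
changed px tape,dish,spool 438 0 0
t 29.9 pos [ 0.5741 -0.2775  0.2164] yaw -11.98 F [ 0.1 -0.5  0.2] w 0.0002
toolz [-2.000e-04 -1.790e-02 -9.998e-01] bottom [ 0.5738 -0.279   0.1911]
shift after turn mm [0. 0. 0.]
the job is handed in; nothing more can be done
None
```

I put the wax in the keeper and handed the job in at about 30 s of the 72 s; it gives no verdict, so success is judged from my own checks. I picked up the block, stood it on edge in the mouth, and pressed it through the flap with closed fingers. It dropped, and I drew the fingers back clear.

**Final checks**
- **Flap:** level at 100 mm across its full width, so it has closed.
- **Wax:** I saw the block go below the flap, and none was visible outside. I could not see it at rest inside the closed box. I had no reading of the flap angle or finger force; depth and wrist force suggest that pressing step was met.
- **Forces:** about 9 N was the highest wrist reading at the end of a move. Peaks within a move were not read.
- **Dish and spool:** their areas of the side view match the start exactly.
- **Tape measure:** this check disagreed, with 438 pixels changed. The gripper was in front of that area in the first picture, and the tape looks to be in the same place in later views, so I take it as unmoved.

**What went off plan**
- **Tool tilt:** the tool tilted by up to about 4° while being turned and moved, then mostly straightened itself during pressing.
- **Finger drift:** partway through the press the fingertips drifted about 7 mm sideways, just above the rim. I slid them back to centre before going deeper.

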